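# Swap the cartridges in a screw-capped drying canister

## Robot

A 6-joint arm with a two-finger parallel gripper is mounted at the origin on the work surface. World frame = base frame: x ahead of the robot, y to its left, z up, the work surface at z = 0. Lengths are in m, angles in degrees, forces in N, time in s.
With the tool pointing down it reaches from about 0.375 to 0.9 m from the base axis. Payload 3.1 kg.
Tool frame: the origin (TCP) lies on the centre line of the jaws, within the pads' length; the fingertips stand 17 mm ahead of it and the grasp point (between the pads) lies 2 mm behind it; y points along the fingers, x is the direction in which the jaws open and shut, and the axes are right-handed (so a half turn about y gives the same grasp; the last joint's range is limited). The gripper opens to 87 mm and grips with 3 to 60 N. Pads are 19 mm wide; open, the fingers measure 117 mm over their backs; the gripper's body (75 mm by 190 mm) begins 51 mm behind the grasp point.
Start: joints at [-87.347, 30.224, 82.088, -0, 67.689, -10.227], TCP at [0.139, -0.609, 0.24] pointing down, gripper open.
Joint ranges: [-176.69, 176.69], [-43.24, 126.21], [12.49, 139.97], [-82, 262], [0, 151.66], [-163.58, 163.58]. Speed limits (degrees/s): [159.86, 159.86, 180, 180, 180, 180].

## Interface

Orientations are given as a 3x3 rotation matrix whose columns are the frame's x, y, z axes.
In Python, from rig import read_state, capture, camera_info, hand_in, trace, tip_of gives the robot as it stands.
- The arm moves only by the tool jog_arm, never from a script. Its argument "steps" is a list of rows, each an object with "fingers": the opening in per cent of the stroke, from 0 (shut) to 100 (fully open); "delta_pos": the shift along the world's x, y, z in mm, a list of three; "turn": the turn about the world's z in degrees. A call has 1 to 20 rows; each row is the pose to reach, as a shift and turn from the pose commanded when the call began; what a row does not reach only later rows make up. A row lasts 1/12 s, in which the tool goes at most 41.7 mm and 7.16 degrees, less where a joint would pass 70% of its speed; a pose out of reach is approached as far as the arm can. A call with a gripper value outside its range is refused whole. The fingers move at their own pace and stop on an object; the grip force is fixed at half the most. Time passes only in rows, so rows that repeat a pose let the fingers close. It gives the time, the measured TCP pose, the force and the opening at its end, in the units of the state.
- read_state(): the state, without advancing time (a new reading comes with each control period).
- capture(name): name is "scene" or "top" or "wrist"; returns the picture (480x640x3 uint8, red, green, blue); there is no depth.
- camera_info(name): a dict with "fov_y" (degrees; the focal length in pixels is half the picture's height over the tangent of half this angle, whatever the lens; pixels are square), "cx", "cy" (the principal point, pixels), "view" (4x4, takes a point from world to camera coordinates); the wrist camera has in their place "tool_from_camera" (4x4, takes a point from camera to tool coordinates, whose origin is the TCP and whose axes are the tool frame's). Camera axes: x right, y down, z forward; pixel columns grow to the right and rows downward; lengths in m; the calibration is good to about 2 mm. A picture is of the moment at which its call begins: read the wrist's pose just before it. camera_info takes no time and is no camera call.
- hand_in(): hands the job in, once; it reports no verdict.
Trained networks look in the newest picture that a camera, given by its name, has taken for a name from the list of things; names that differ only in an ending like _2 or _b are one class to them, and where a whole thing is asked for, a point or a joint stands for the part that bears it (a point fixed in the world has none). Each returns a list of dicts, best first, with "confidence" (0 to 1); they miss things now and then, are a little off and sometimes report something else, mostly with a low value. They report only what shows in the picture. A call takes as long as a camera call.
- trace(target, camera): "mask" (480x640 bool, what is visible of it).
- tip_of(target, camera): "position" ([x, y, z] in m, in world coordinates, good to about 4 mm: a listed point, or the origin of a listed thing).
The state is a dict: "time_s": time; "joint_positions": joint angles; "qvel": joint speeds; "tau": joint torques, N m; "position": TCP position; "tcp_rot": TCP orientation; "force": force on the tool from outside, world axes, zero at the start; "moment": the same for the moment, N m; "opening": opening from 0.0 (shut) to 1.0 (fully open).
Only numpy, scipy, OpenCV 4.12 (cv2) and the standard library are available. Lean on these libraries where they do the work, as an engineer would, in place of code of your own. Each camera call takes 0.05 s, during which the arm holds its last target.

## Task

Change the drying cartridges in the steel canister on the tilt stand: unscrew its blue cap and put it down on the bench, crank the canister over so that every orange spent cartridge ends up in the white tray beneath it, and crank it back upright. Then put every green fresh cartridge from the bench into the canister, screw the cap back on fully home, and only after that open the yellow purge valve to half, 45 degrees. Leave the other bottles and glassware where they are.

Things in the scene. Friction and masses are not known exactly. Their poses are not given: they have to be found in the camera images.
- cap_grip (a point): centre of the blue screw cap's square grip, on the cap's axis: a block 36 x 36 mm, 40 mm high, its faces square to the cap's own x and y, on a round flange. The point is 20 mm above the flange's top. Home it is 30 mm from jar_mouth; standing on its plug it is 67 mm above the support. Cap 0.24 to 0.38 kg. Right-hand thread: anticlockwise from above opens it.
- cap_flange (a point): centre of the underside of the cap's round flange (112 mm in diameter, 10 mm thick), 30 mm below cap_grip; lies on the rim when home. Below it is a plug 82 mm in diameter, 37 mm long, with a tapered nose and two thread lugs 94 mm across, 27 mm below the flange, at the cap's +x and -x.
- jar_mouth (a point): centre of the steel canister's mouth, level with the rim; z points out along its axis. Outside 112 mm in diameter, 118 mm high; opening 100 mm at the rim, 87 mm in the thread, bore 84 mm; inside 112 mm deep, the closed cap's plug fills the upper 37 mm. Upright, the rim is 214 mm above the bench.
- thread (a point): middle of the thread in the mouth, 18 mm below the rim on the axis. Two starts, 18 mm rise a turn. The cap rises as it is turned (after some 45 degrees of slack) and lifts off freely after 450 degrees. To close, rest the plug in the mouth at any yaw and turn clockwise: the cap goes down by its weight, following the thread, for up to 1.75 turns; it turns easily and stops hard when home.
- jar_floor (a point): centre of the canister's inner floor, 112 mm below the mouth on its axis; its axes are those of jar_mouth.
- jar (a joint): tilt of the canister about its level trunnion axis, which runs along the stand's x through the canister's axis, 155 mm above the bench and 59 mm below the rim: 0 upright (a stop), 2.6 rad tipped right over (a stop). It grows as the mouth goes over to the stand's +y side. It stays where it is left; friction: 4 to 6 N at the crank grip.
- crank_grip (a point): middle of the crank's round black grip, 16 mm in diameter, 70 mm long, along the stand's x on its -x (robot's) side, 130 mm from the canister's axis. It goes with the canister round the trunnion axis at 90 mm: at tilt 0 to the stand's -y side, 15 degrees above level; over the top at tilt 1.3 rad; to the +y side at 2.6. Fingers may stay pointing down: the bar turns between them.
- tray_floor (a point): centre of the floor of the white open tray fixed to the stand beneath the canister, 6 mm above the bench; inside 140 mm (x) by 285 mm (y), walls 45 mm high from the bench. Its axes are the stand's; the trunnion axis is above the line y = -55 mm.
- mat_top (a point): centre of the top of a round black rubber mat on the bench, 130 mm in diameter, 4 mm thick, fixed: a handy place for the cap.
- valve (a joint): angle of the yellow purge valve lever: 0 shut (the lever points along the valve's -x), pi/2 (1.57) fully open; grows anticlockwise from above. It stays where it is left; friction about 2 N at the grip point.
- lever_grip (a point): grip point on the yellow lever, 70 mm from its vertical axis, 87 mm above the bench; the lever is a flat bar 16 mm wide, 22 mm high, reaching 98 mm from the axis; its own x runs along the lever towards the axis.
- valve_axis (a point): point on the vertical axis of the valve lever at the lever's half height, 87 mm above the bench; its axes are those of the fixed valve.
- spent0_mid (a point): orange spent drying cartridge with white ends, standing in the canister at the start. 22 x 22 x 64 mm, 45 g; the point is its centre, its z axis runs along its length. One to three are present.
- spent1_mid (a point): orange spent drying cartridge with white ends, standing in the canister at the start. 22 x 22 x 64 mm, 45 g; the point is its centre, its z axis runs along its length. One to three are present.
- spent2_mid (a point): orange spent drying cartridge with white ends, standing in the canister at the start. 22 x 22 x 64 mm, 45 g; the point is its centre, its z axis runs along its length. One to three are present.
- fresh0_mid (a point): green fresh drying cartridge with white ends, on the bench at the start. 22 x 22 x 64 mm, 45 g; the point is its centre, its x axis runs along its length; lies flat, 11 mm above what it lies on. One to three are present.
- fresh1_mid (a point): green fresh drying cartridge with white ends, on the bench at the start. 22 x 22 x 64 mm, 45 g; the point is its centre, its x axis runs along its length; lies flat, 11 mm above what it lies on. One to three are present.
- fresh2_mid (a point): green fresh drying cartridge with white ends, on the bench at the start. 22 x 22 x 64 mm, 45 g; the point is its centre, its x axis runs along its length; lies flat, 11 mm above what it lies on. One to three are present.
- beaker: bystander: glass beaker, 70 mm in diameter, 100 mm high; origin under its centre
- reagent: bystander: white bottle with red cap, 64 mm in diameter, 150 mm high; origin under its centre
- amber: bystander: amber jar with black lid, 72 mm in diameter, 120 mm high; origin under its centre

How it is judged (in metres and radians):
On the way, in this order (a step that is already met when the one before it is completed fails the run):
1. the cap is unscrewed and set down on the bench, clear of the canister (horizontal distance between cap_grip and jar_mouth above 0.11 m and height (world z) of cap_grip below 0.085 m and linear speed of cap below 0.03 m/s), for 0.2 s.
2. every spent cartridge lies in the tray (x of spent0_mid in the frame of tray_floor between -0.073 and 0.073 m and y of spent0_mid in the frame of tray_floor between -0.146 and 0.146 m and z of spent0_mid in the frame of tray_floor between 0 and 0.07 m and x of spent1_mid in the frame of tray_floor between -0.073 and 0.073 m and y of spent1_mid in the frame of tray_floor between -0.146 and 0.146 m and z of spent1_mid in the frame of tray_floor between 0 and 0.07 m and x of spent2_mid in the frame of tray_floor between -0.073 and 0.073 m and y of spent2_mid in the frame of tray_floor between -0.146 and 0.146 m and z of spent2_mid in the frame of tray_floor between 0 and 0.07 m), for 0.2 s.
3. the canister is upright with every fresh cartridge in it (value of joint jar below 0.07 rad and x of fresh0_mid in the frame of jar_floor between -0.046 and 0.046 m and y of fresh0_mid in the frame of jar_floor between -0.046 and 0.046 m and z of fresh0_mid in the frame of jar_floor between 0 and 0.1 m and x of fresh1_mid in the frame of jar_floor between -0.046 and 0.046 m and y of fresh1_mid in the frame of jar_floor between -0.046 and 0.046 m and z of fresh1_mid in the frame of jar_floor between 0 and 0.1 m and x of fresh2_mid in the frame of jar_floor between -0.046 and 0.046 m and y of fresh2_mid in the frame of jar_floor between -0.046 and 0.046 m and z of fresh2_mid in the frame of jar_floor between 0 and 0.1 m), for 0.2 s.
4. the cap is screwed fully home (value of joint jar below 0.07 rad and distance between cap_grip and jar_mouth below 0.0328 m and z of cap_grip in the frame of jar_mouth between 0.026 and 0.0325 m and angle between the z axis of cap_grip and the z axis of jar_mouth, either way round below 0.05 rad), for 0.2 s.
5. the purge valve is half open (value of joint valve between 0.655 and 0.915 rad), for 0.2 s.
At the end, for the whole second after the job is handed in: Every spent cartridge in the tray, every fresh one in the canister, the canister upright (within 0.07 rad), the cap screwed home (its flange within 2.5 mm of the rim, all round), the valve at 45 degrees within 7.4 degrees, and all released and at rest (all of step 2 and all of step 4 and all of step 5 and x of fresh0_mid in the frame of jar_floor between -0.046 and 0.046 m and y of fresh0_mid in the frame of jar_floor between -0.046 and 0.046 m and z of fresh0_mid in the frame of jar_floor between 0 and 0.1 m and x of fresh1_mid in the frame of jar_floor between -0.046 and 0.046 m and y of fresh1_mid in the frame of jar_floor between -0.046 and 0.046 m and z of fresh1_mid in the frame of jar_floor between 0 and 0.1 m and x of fresh2_mid in the frame of jar_floor between -0.046 and 0.046 m and y of fresh2_mid in the frame of jar_floor between -0.046 and 0.046 m and z of fresh2_mid in the frame of jar_floor between 0 and 0.1 m and linear speed of cap below 0.02 m/s); the robot touches nothing.
It fails at once if a bystander bottle, jar or beaker is moved by more than 30 mm (distance of any of beaker, reagent, amber from where it was at the start of the episode above 0.03 m).
It fails at once if the purge valve is opened past 30 degrees while the cap is off (value of joint valve above 0.52 rad and distance between cap_grip and jar_mouth above 0.06 m).
Of spent0, spent1, spent2 only 1 to 3 are there at a start; the rules pass over those that are not, and their reading is None.
Of fresh0, fresh1, fresh2 only 1 to 3 are there at a start; the rules pass over those that are not, and their reading is None.
At some moment in a run one of fresh0, fresh1, fresh2 may be knocked a few centimetres aside while the robot is not near it.
It also fails if it takes over 210 s, if anything falls off the work surface, if the arm or the gripper's body presses on something with over 40 N, if the wrist force passes 120 N, or if a joint passes its speed limit or range.

## Working session

There is one attempt and no reset: what is moved stays moved. The work goes in short steps, Python scripts to look and compute and a tool call to move; the robot and the scene stay as the last step left them, time stands still between calls to the robot, and variables do not carry over. Pictures are saved under pics/ and viewed, and the job is handed in when it is done.

Besides the shell and the picture viewer there is one more tool, called after ">>>" by a JSON object that holds its "api" and its "payload", one argument or row to a line. jog_arm: Moves the arm, as the interface text tells. Its arguments: {"type":"object","properties":{"steps":{"type":"array","items":{"type":"object","properties":{"fingers":{"type":"number"},"delta_pos":{"type":"array","items":{"type":"number"}},"turn":{"type":"number"}}}}},"required":["steps"]}

```bash
ls; mkdir -p pics; python3 - <<'E'
from rig import *
import cv2, numpy as np
print(read_state())
for c in ["scene","top","wrist"]:
    im=capture(c); cv2.imwrite(f"pics/{c}0.png",im[:,:,::-1]); print(c,camera_info(c))
for t in ["cap_grip","jar_mouth","crank_grip","tray_floor","mat_top","lever_grip","valve_axis","fresh0_mid","fresh1_mid","beaker","reagent","amber"]:
    for c in ["scene","top"]:
        print(t,c,[(round(d["confidence"],2),np.round(d["position"],3).tolist()) for d in tip_of(t,c)][:4])
E
```

```text
pics
{'time_s': 0.0, 'joint_positions': array([-8.73479478e+01,  3.02797639e+01,  8.21583633e+01, -4.86497098e-04,
        6.76874050e+01, -1.02257755e+01]), 'qvel': array([-0.11121702,  0.05107057,  0.05244432,  0.02189785, -0.0732664 ,
        0.04980017]), 'tau': array([ 8.37607786e-05, -4.40039492e+01, -1.76592690e+01,  6.31551608e-02,
        5.82008378e-02, -1.70924523e-04]), 'position': array([ 0.13930495, -0.60855195,  0.23855206]), 'tcp_rot': array([[ 2.22875920e-01, -1.09223124e-04,  9.74846815e-01],
       [-9.74844433e-01,  2.18823831e-03,  2.22875621e-01],
       [-2.15754032e-03, -9.99997600e-01,  3.81230072e-04]]), 'force': array([ 0.83700214, -0.46380031,  0.22020891]), 'moment': array([ 0.03721125,  0.01234839, -0.01789996]), 'opening': 0.9957191104751364}
scene {'fov_y': 53.54634801171173, 'cx': 317.8973994662712, 'cy': 238.06060519908542, 'view': array([[ 0.07171051,  0.99731217,  0.01503485,  0.00208236],
       [ 0.57265711, -0.02882513, -0.81928807, -0.1998199 ],
       [-0.81665258,  0.06736138, -0.57318497,  1.63901683],
       [ 0.        ,  0.        ,  0.  
[... 1360 characters left out ...]
2])]
mat_top top [(0.95, [0.513, -0.189, 0.004])]
lever_grip scene [(0.87, [0.484, 0.358, 0.081])]
lever_grip top [(0.63, [0.49, 0.356, 0.09])]
valve_axis scene [(0.94, [0.55, 0.366, 0.088])]
valve_axis top [(0.76, [0.555, 0.367, 0.087])]
fresh0_mid scene [(0.51, [0.462, -0.366, 0.011])]
fresh0_mid top [(0.45, [0.461, -0.368, 0.013])]
fresh1_mid scene []
fresh1_mid top [(0.66, [0.709, -0.162, -0.0]), (0.17, [0.518, -0.189, 0.006])]
beaker scene [(0.62, [0.706, -0.161, -0.0]), (0.47, [0.55, 0.364, 0.084])]
beaker top [(0.67, [0.704, -0.16, -0.0])]
reagent scene [(0.85, [0.683, 0.391, 0.003])]
reagent top [(0.92, [0.685, 0.393, -0.002])]
amber scene []
amber top [(0.85, [0.436, -0.488, -0.0])]
```

View pics/top0.png

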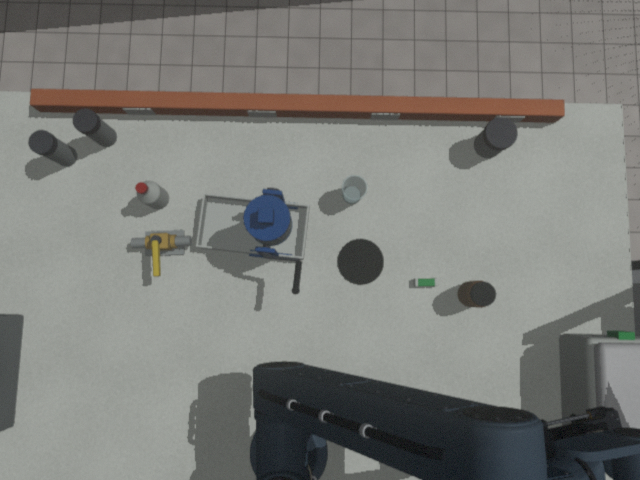

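View pics/scene0.png

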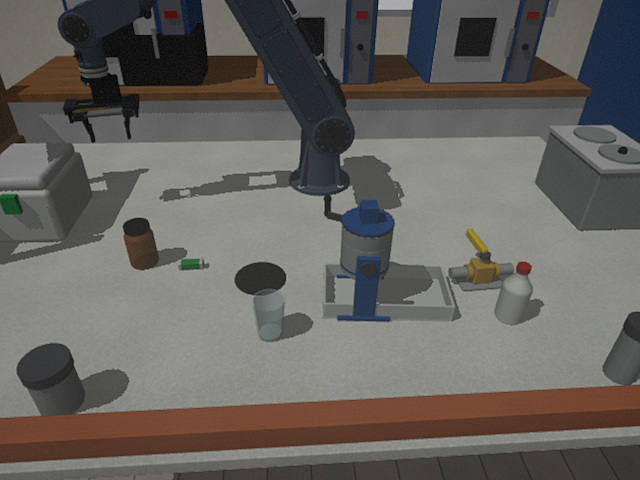

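View pics/wrist0.png

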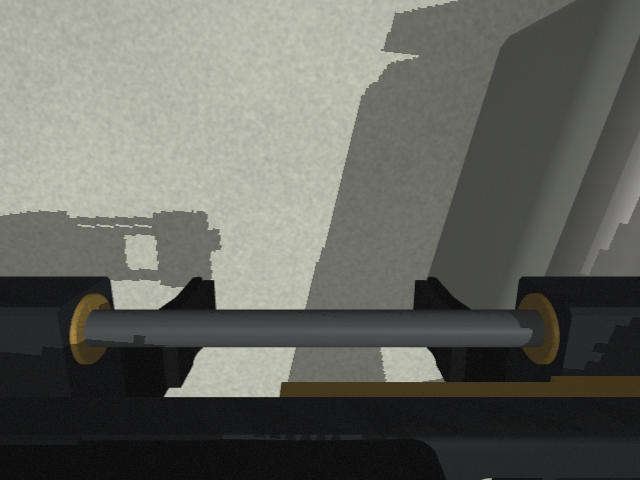

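>>> {"api": "jog_arm", "payload": {
  "steps": [
    {"delta_pos":[100,150,180],"fingers":100},
    {"delta_pos":[200,300,180],"fingers":100},
    {"delta_pos":[200,300,180],"fingers":100},
    {"delta_pos":[200,300,180],"fingers":100},
    {"delta_pos":[200,300,180],"fingers":100},
    {"delta_pos":[445,664,180],"fingers":100},
    {"delta_pos":[445,664,180],"fingers":100},
    {"delta_pos":[445,664,180],"fingers":100},
    {"delta_pos":[445,664,180],"fingers":100},
    {"delta_pos":[445,664,180],"fingers":100},
    {"delta_pos":[445,664,180],"fingers":100},
    {"delta_pos":[445,664,180],"fingers":100},
    {"delta_pos":[445,664,180],"fingers":100},
    {"delta_pos":[445,664,180],"fingers":100},
    {"delta_pos":[445,664,180],"fingers":100},
    {"delta_pos":[445,664,180],"fingers":100},
    {"delta_pos":[445,664,180],"fingers":100},
    {"delta_pos":[445,664,180],"fingers":100},
    {"delta_pos":[445,664,180],"fingers":100},
    {"delta_pos":[445,664,180],"fingers":100}
  ]
}}

```text
$.steps[0]: bad value
```

```bash
cat > h.py <<'E'
from rig import *
import cv2, numpy as np
def K(c):
    i=camera_info(c); f=240/np.tan(np.radians(i["fov_y"]/2)); return f,i["cx"],i["cy"],i
def cam2world(c,st=None):
    f,cx,cy,i=K(c)
    if c=="wrist":
        T=np.eye(4);T[:3,:3]=st["tcp_rot"];T[:3,3]=st["position"]
        return T@i["tool_from_camera"]
    return np.linalg.inv(i["view"])
def unproj(c,uv,z,st=None):
    f,cx,cy,i=K(c);W=cam2world(c,st)
    uv=np.atleast_2d(uv)
    d=np.c_[(uv[:,0]-cx)/f,(uv[:,1]-cy)/f,np.ones(len(uv))]@W[:3,:3].T
    o=W[:3,3]
    return o+d*((z-o[2])/d[:,2])[:,None]
def tips(names,cams):
    for t in names:
        for c in cams:
            print(t,c,[(round(d["confidence"],2),np.round(d["position"],4).tolist()) for d in tip_of(t,c)][:3])
def shot(c,n):
    st=read_state(); im=capture(c); cv2.imwrite(f"pics/{n}.png",im[:,:,::-1]); return st,im
def ps(st=None):
    st=st or read_state()
    R=st["tcp_rot"];print("t",round(st["time_s"],2),"pos",np.round(st["position"],4),"yaw",round(float(np.degrees(np.arctan2(R[1,0],R[0,0]))),2),"j",np.round(st["joint_positions"],1),"F",np.round(st["force"],1),"M",np.round(st["moment"],2),"op",round(st["opening"],3))
E
python3 - <<'E'
from h import *
st,im=shot("wrist","w1"); ps(st)
tips(["cap_grip","jar_mouth","crank_grip","tray_floor"],["wrist"])
E
```

```text
t 1.35 pos [ 0.1393 -0.6092  0.2396] yaw -77.12 j [-87.3  30.2  82.1  -0.   67.7 -10.2] F [-0.5  0.1  0.8] M [ 0.05  0.02 -0.03] op 1.002
cap_grip wrist []
jar_mouth wrist []
crank_grip wrist []
tray_floor wrist []
```

View pics/w1.png

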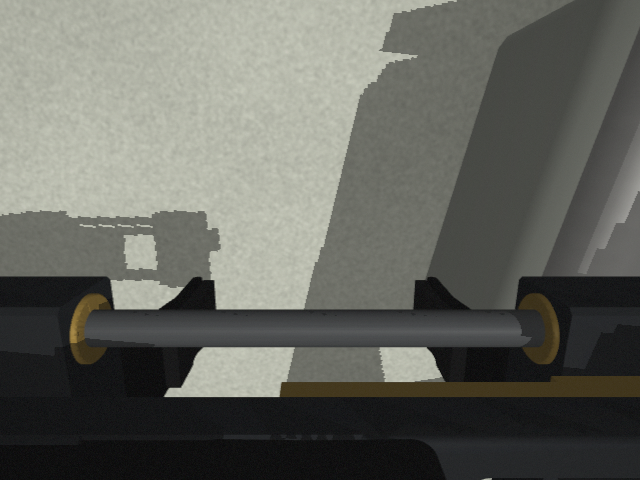

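The wrist picture hasn't changed because the arm didn't move: the call was refused, probably because rows need "turn" as well.

>>> {"api": "jog_arm", "payload": {
  "steps": [
    {"delta_pos":[100,150,180],"fingers":100,"turn":0},
    {"delta_pos":[200,300,180],"fingers":100,"turn":0},
    {"delta_pos":[200,300,180],"fingers":100,"turn":0},
    {"delta_pos":[200,300,180],"fingers":100,"turn":0},
    {"delta_pos":[200,300,180],"fingers":100,"turn":0},
    {"delta_pos":[445,664,180],"fingers":100,"turn":0},
    {"delta_pos":[445,664,180],"fingers":100,"turn":0},
    {"delta_pos":[445,664,180],"fingers":100,"turn":0},
    {"delta_pos":[445,664,180],"fingers":100,"turn":0},
    {"delta_pos":[445,664,180],"fingers":100,"turn":0},
    {"delta_pos":[445,664,180],"fingers":100,"turn":0},
    {"delta_pos":[445,664,180],"fingers":100,"turn":0},
    {"delta_pos":[445,664,180],"fingers":100,"turn":0},
    {"delta_pos":[445,664,180],"fingers":100,"turn":0},
    {"delta_pos":[445,664,180],"fingers":100,"turn":0},
    {"delta_pos":[445,664,180],"fingers":100,"turn":0},
    {"delta_pos":[445,664,180],"fingers":100,"turn":0},
    {"delta_pos":[445,664,180],"fingers":100,"turn":0},
    {"delta_pos":[445,664,180],"fingers":100,"turn":0},
    {"delta_pos":[445,664,180],"fingers":100,"turn":0}
  ]
}}

```text
time_s: 3.27
position: [0.5851, 0.057, 0.42]
tcp_rot: [[0.223, 0.0, 0.975], [-0.975, -0.0, 0.223], [0.0, -1.0, 0.0]]
force: [-0.3, -1.0, 0.0]
opening: 1.0
```

```bash
python3 - <<'E'
from h import *
st,im=shot("wrist","w2"); ps(st)
tips(["cap_grip","jar_mouth","crank_grip","tray_floor"],["wrist"])
shot("top","t2")
tips(["cap_grip","fresh0_mid"],["top"])
E
```

```text
t 3.27 pos [0.5851 0.057  0.42  ] yaw -77.09 j [-5.3 18.7 72.6 -0.  88.7 71.8] F [-0.3 -1.   0. ] M [-0.01 -0.04  0.01] op 1.0
cap_grip wrist [(0.55, [0.5981, 0.0636, 0.239])]
jar_mouth wrist []
crank_grip wrist [(0.71, [0.4619, -0.0191, 0.1774])]
tray_floor wrist [(0.57, [0.6037, 0.1119, 0.005])]
cap_grip top [(0.97, [0.5996, 0.0578, 0.2412])]
fresh0_mid top [(0.45, [0.4609, -0.366, 0.0098])]
```

View pics/w2.png

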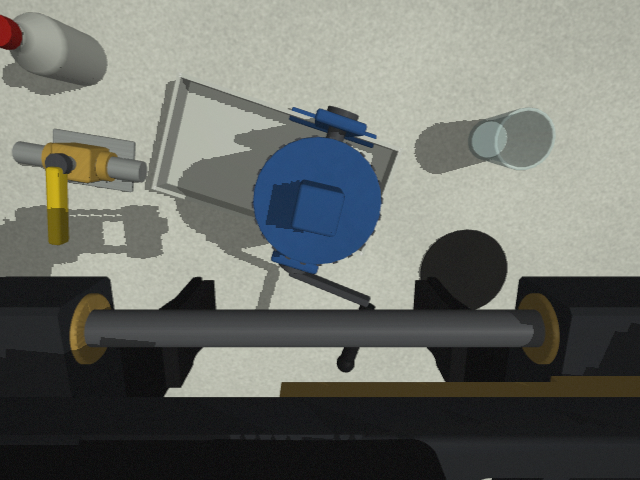

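View pics/t2.png

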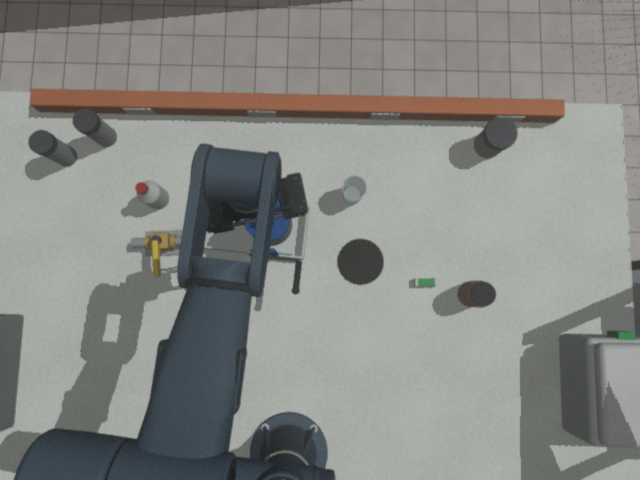

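The wrist picture shows the cap at (318,200), with its square grip's top face at about (318,208). The crank bar is at (350,340), the mat at (463,270) and the valve at (75,160). The top picture shows only one fresh cartridge, at (425,282). Next I'll measure the cap's yaw.

```bash
python3 - <<'E'
import cv2
im=cv2.imread("pics/w2.png")[130:270,240:400]; im=cv2.convertScaleAbs(im,alpha=1.6)
cv2.imwrite("pics/w2c.png",cv2.resize(im,(800,700),interpolation=cv2.INTER_CUBIC)[:600])
E
```

```text
(no output)
```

View pics/w2c.png

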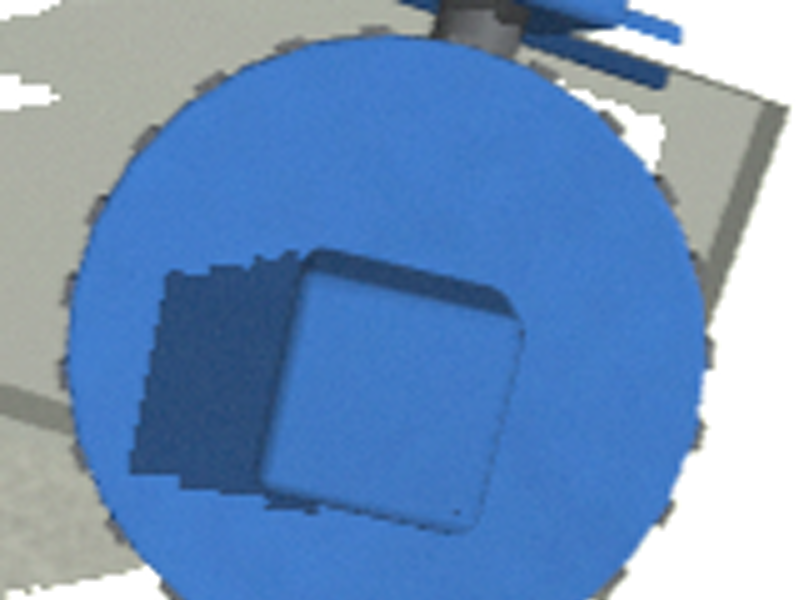

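The crop shows the grip's top face with corners near (302,270), (524,322), (478,532) and (262,485). The flange circle spans 68 to 705 across.

```bash
python3 - <<'E'
from h import *
st=read_state()
c=np.array([(302,270),(524,322),(478,532),(262,485)])/5+[240,130]
p=unproj("wrist",c,0.264,st); print(np.round(p,4), p.mean(0))
for i in range(4):
    d=p[(i+1)%4]-p[i]; print(np.linalg.norm(d), np.degrees(np.arctan2(d[1],d[0]))%90)
im=cv2.imread("pics/w2.png"); hsv=cv2.cvtColor(im,cv2.COLOR_BGR2HSV)
m=cv2.inRange(hsv,(100,120,40),(125,255,255)); m[255:]=0;m[:130]=0
# top-left-right arc boundary from crop
cs,_=cv2.findContours(m,cv2.RETR_EXTERNAL,cv2.CHAIN_APPROX_NONE); k=max(cs,key=cv2.contourArea)[:,0,:]
k=k[(k[:,1]<250)&(k[:,1]>142)&~((k[:,0]>315)&(k[:,1]<160))]
q=unproj("wrist",k,0.224,st)
A=np.c_[2*q[:,:2],np.ones(len(q))];s=np.linalg.lstsq(A,(q[:,:2]**2).sum(1),rcond=None)[0];print("flange",s[:2],np.sqrt(s[2]+s[0]**2+s[1]**2))
# crank bar, tray from wrist corners
cr=[(346,366),(368,310)]
print("crank",unproj("wrist",cr,0.178,st))
# tray outer top corners seen z=0.045
print("tray",unproj("wrist",[(182,78),(397,151),(152,186)],0.045,st))
E
```

```text
[[0.6166 0.0718 0.264 ]
 [0.6164 0.0372 0.264 ]
 [0.5828 0.0363 0.264 ]
 [0.5827 0.0708 0.264 ]] [0.59963288 0.05402808 0.264     ]
0.034665601113314765 89.63757044133015
0.03358167412561762 1.5221857548353626
0.03454315795193648 0.1941612942213311
0.03392131990564917 1.7130021214652678
flange [0.59950574 0.05499678] 0.054802009860105465
crank [[ 0.42333447 -0.01864431  0.178     ]
 [ 0.49311545 -0.02527358  0.178     ]]
tray [[ 0.68579301  0.24265415  0.045     ]
 [ 0.66012233 -0.03779755  0.045     ]
 [ 0.54619568  0.26256384  0.045     ]]
```

>>> {"api": "jog_arm", "payload": {
  "steps": [
    {"delta_pos":[15,-1,-30],"fingers":100,"turn":-6},
    {"delta_pos":[15,-1,-70],"fingers":100,"turn":-12},
    {"delta_pos":[15,-1,-110],"fingers":100,"turn":-12},
    {"delta_pos":[15,-1,-140],"fingers":100,"turn":-12},
    {"delta_pos":[15,-1,-160],"fingers":100,"turn":-12},
    {"delta_pos":[15,-1,-172],"fingers":100,"turn":-12},
    {"delta_pos":[15,-1,-172],"fingers":100,"turn":-12},
    {"delta_pos":[15,-1,-172],"fingers":100,"turn":-12}
  ]
}}

```text
time_s: 4.33
position: [0.5989, 0.0526, 0.2473]
tcp_rot: [[0.014, -0.001, 1.0], [-1.0, 0.0, 0.014], [-0.0, -1.0, -0.001]]
force: [0.4, -0.0, 0.5]
opening: 0.998
```

```bash
python3 - <<'E'
from h import *
st,im=shot("wrist","w3"); ps(st)
E
```

```text
t 4.33 pos [0.5989 0.0526 0.2473] yaw -89.22 j [-5.6 27.9 85.1 -0.  67.1 83.6] F [ 0.4 -0.   0.5] M [ 0.03  0.03 -0.01] op 0.998
```

View pics/w3.png

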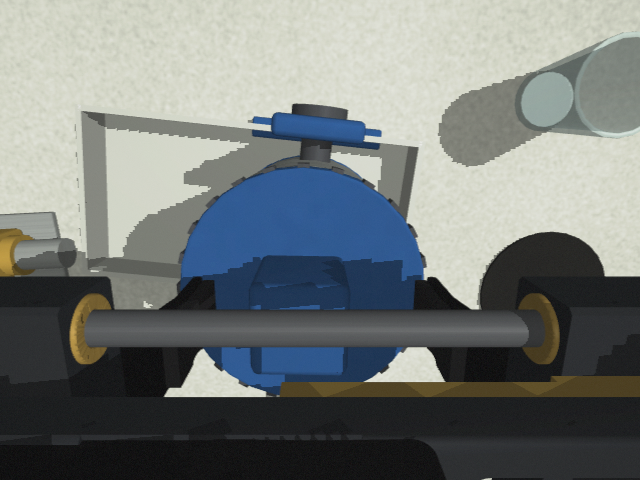

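The fingers straddle the block. The flange's centre is at column 303 against the tool's 314, so the cap is about 4 mm further along +y. I'll shift by that and close.

>>> {"api": "jog_arm", "payload": {
  "steps": [
    {"delta_pos":[0,4,0],"fingers":100,"turn":0},
    {"delta_pos":[0,4,0],"fingers":40,"turn":0},
    {"delta_pos":[0,4,0],"fingers":20,"turn":0},
    {"delta_pos":[0,4,0],"fingers":20,"turn":0},
    {"delta_pos":[0,4,0],"fingers":20,"turn":0},
    {"delta_pos":[0,4,0],"fingers":20,"turn":0},
    {"delta_pos":[0,4,0],"fingers":20,"turn":0},
    {"delta_pos":[0,4,0],"fingers":20,"turn":0},
    {"delta_pos":[0,4,0],"fingers":20,"turn":0},
    {"delta_pos":[0,4,0],"fingers":20,"turn":0}
  ]
}}

```text
time_s: 5.22
position: [0.5993, 0.0579, 0.2475]
tcp_rot: [[0.015, -0.0, 1.0], [-1.0, 0.0, 0.015], [-0.0, -1.0, -0.0]]
force: [0.2, 1.2, -0.2]
opening: 0.41
```

```bash
python3 - <<'E'
from h import *
ps()
E
```

```text
t 5.22 pos [0.5993 0.0579 0.2475] yaw -89.13 j [-5.1 27.9 85.   0.  67.1 84. ] F [ 0.2  1.2 -0.2] M [ 0.09  0.   -0.01] op 0.41
```

>>> {"api": "jog_arm", "payload": {
  "steps": [
    {"delta_pos":[0,4,0],"fingers":20,"turn":7},
    {"delta_pos":[0,4,0],"fingers":20,"turn":14},
    {"delta_pos":[0,4,0],"fingers":20,"turn":21},
    {"delta_pos":[0,4,0],"fingers":20,"turn":28},
    {"delta_pos":[0,4,0],"fingers":20,"turn":35},
    {"delta_pos":[0,4,0],"fingers":20,"turn":42},
    {"delta_pos":[0,4,0.2],"fingers":20,"turn":49},
    {"delta_pos":[0,4,0.5],"fingers":20,"turn":56},
    {"delta_pos":[0,4,0.9],"fingers":20,"turn":63},
    {"delta_pos":[0,4,1.2],"fingers":20,"turn":70},
    {"delta_pos":[0,4,1.6],"fingers":20,"turn":77},
    {"delta_pos":[0,4,2],"fingers":20,"turn":84},
    {"delta_pos":[0,4,2.3],"fingers":20,"turn":91},
    {"delta_pos":[0,4,2.6],"fingers":20,"turn":98}
  ]
}}

```text
time_s: 6.38
position: [0.6009, 0.0604, 0.2505]
tcp_rot: [[0.987, 0.004, -0.16], [0.16, -0.002, 0.987], [0.003, -1.0, -0.003]]
force: [3.8, -3.6, -0.6]
opening: 0.411
```

```bash
python3 - <<'E'
from h import *
ps()
E
```

```text
t 6.38 pos [0.6009 0.0604 0.2505] yaw 9.18 j [ -4.8  27.8  84.7  -0.1  67.3 -13.9] F [ 3.8 -3.6 -0.6] M [-0.71 -0.97 -0.17] op 0.411
```

I repeated the 4 mm y shift in a new call, which is relative to the pose that call began from. I'll take it back while the turn continues.

>>> {"api": "jog_arm", "payload": {
  "steps": [
    {"delta_pos":[0,-2,0.0],"fingers":20,"turn":0},
    {"delta_pos":[0,-4,0.0],"fingers":20,"turn":0},
    {"delta_pos":[0,-4,0.3],"fingers":20,"turn":7},
    {"delta_pos":[0,-4,0.7],"fingers":20,"turn":14},
    {"delta_pos":[0,-4,1.0],"fingers":20,"turn":21},
    {"delta_pos":[0,-4,1.4],"fingers":20,"turn":28},
    {"delta_pos":[0,-4,1.7],"fingers":20,"turn":35},
    {"delta_pos":[0,-4,2.1],"fingers":20,"turn":42},
    {"delta_pos":[0,-4,2.4],"fingers":20,"turn":49},
    {"delta_pos":[0,-4,2.8],"fingers":20,"turn":56},
    {"delta_pos":[0,-4,3.1],"fingers":20,"turn":63},
    {"delta_pos":[0,-4,3.5],"fingers":20,"turn":70},
    {"delta_pos":[0,-4,3.8],"fingers":20,"turn":77},
    {"delta_pos":[0,-4,4.2],"fingers":20,"turn":84},
    {"delta_pos":[0,-4,4.6],"fingers":20,"turn":91},
    {"delta_pos":[0,-4,4.9],"fingers":20,"turn":98},
    {"delta_pos":[0,-4,5.3],"fingers":20,"turn":105},
    {"delta_pos":[0,-4,5.6],"fingers":20,"turn":112},
    {"delta_pos":[0,-4,6],"fingers":20,"turn":119},
    {"delta_pos":[0,-4,6.3],"fingers":20,"turn":126}
  ]
}}

```text
time_s: 8.05
position: [0.5988, 0.0593, 0.2567]
tcp_rot: [[-0.707, -0.001, -0.707], [0.707, 0.004, -0.707], [0.003, -1.0, -0.002]]
force: [1.5, 3.6, 2.0]
opening: 0.41
```

```bash
python3 - <<'E'
from h import *
ps()
E
```

```text
t 8.05 pos [0.5988 0.0593 0.2567] yaw 134.98 j [  -5.1   27.4   84.4    0.2   68.3 -140.1] F [1.5 3.6 2. ] M [ 0.89 -0.1  -0.24] op 0.41
```

>>> {"api": "jog_arm", "payload": {
  "steps": [
    {"delta_pos":[0,0,0.3],"fingers":20,"turn":7},
    {"delta_pos":[0,0,0.7],"fingers":20,"turn":14},
    {"delta_pos":[0,0,0.7],"fingers":20,"turn":14},
    {"delta_pos":[0,0,0.7],"fingers":90,"turn":14},
    {"delta_pos":[0,0,0.7],"fingers":90,"turn":14},
    {"delta_pos":[0,0,0.7],"fingers":90,"turn":14},
    {"delta_pos":[0,0,0.7],"fingers":90,"turn":14},
    {"delta_pos":[0,0,0.7],"fingers":90,"turn":14},
    {"delta_pos":[0,0,0.7],"fingers":90,"turn":14}
  ]
}}

```text
time_s: 8.8
position: [0.5992, 0.0576, 0.257]
tcp_rot: [[-0.856, -0.0, -0.518], [0.518, -0.0, -0.856], [0.0, -1.0, 0.0]]
force: [-0.5, -0.4, 0.5]
opening: 0.782
```

```bash
python3 - <<'E'
from h import *
ps()
E
```

```text
t 8.8 pos [0.5992 0.0576 0.257 ] yaw 148.83 j [  -5.1   27.4   84.4   -0.    68.3 -154. ] F [-0.5 -0.4  0.5] M [ 0.13 -0.04  0.02] op 0.782
```

>>> {"api": "jog_arm", "payload": {
  "steps": [
    {"delta_pos":[0,0,0],"fingers":90,"turn":-7},
    {"delta_pos":[0,0,0],"fingers":90,"turn":-14},
    {"delta_pos":[0,0,0],"fingers":90,"turn":-21},
    {"delta_pos":[0,0,0],"fingers":90,"turn":-28},
    {"delta_pos":[0,0,0],"fingers":90,"turn":-35},
    {"delta_pos":[0,0,0],"fingers":90,"turn":-42},
    {"delta_pos":[0,0,0],"fingers":90,"turn":-49},
    {"delta_pos":[0,0,0],"fingers":90,"turn":-56},
    {"delta_pos":[0,0,0],"fingers":90,"turn":-63},
    {"delta_pos":[0,0,0],"fingers":90,"turn":-70},
    {"delta_pos":[0,0,0],"fingers":90,"turn":-77},
    {"delta_pos":[0,0,0],"fingers":90,"turn":-84},
    {"delta_pos":[0,0,0],"fingers":90,"turn":-91},
    {"delta_pos":[0,0,0],"fingers":90,"turn":-98},
    {"delta_pos":[0,0,0],"fingers":90,"turn":-105},
    {"delta_pos":[0,0,0],"fingers":90,"turn":-112},
    {"delta_pos":[0,0,0],"fingers":90,"turn":-119},
    {"delta_pos":[0,0,0],"fingers":90,"turn":-126},
    {"delta_pos":[0,0,0],"fingers":90,"turn":-133},
    {"delta_pos":[0,0,0],"fingers":90,"turn":-140}
  ]
}}

```text
time_s: 10.47
position: [0.5993, 0.0577, 0.2571]
tcp_rot: [[0.989, -0.0, -0.148], [0.148, -0.0, 0.989], [-0.0, -1.0, -0.0]]
force: [-0.4, -0.3, -0.2]
opening: 0.898
```

>>> {"api": "jog_arm", "payload": {
  "steps": [
    {"delta_pos":[0,0,0],"fingers":90,"turn":-7},
    {"delta_pos":[0,0,0],"fingers":90,"turn":-14},
    {"delta_pos":[0,0,0],"fingers":90,"turn":-21},
    {"delta_pos":[0,0,0],"fingers":90,"turn":-28},
    {"delta_pos":[0,0,0],"fingers":90,"turn":-35},
    {"delta_pos":[0,0,0],"fingers":90,"turn":-42},
    {"delta_pos":[0,0,0],"fingers":90,"turn":-49},
    {"delta_pos":[0,0,0],"fingers":90,"turn":-56},
    {"delta_pos":[0,0,0],"fingers":90,"turn":-63},
    {"delta_pos":[0,0,0],"fingers":90,"turn":-70},
    {"delta_pos":[0,0,0],"fingers":90,"turn":-77},
    {"delta_pos":[0,0,0],"fingers":90,"turn":-84},
    {"delta_pos":[0,0,0],"fingers":90,"turn":-91},
    {"delta_pos":[0,0,0],"fingers":90,"turn":-98},
    {"delta_pos":[0,0,0],"fingers":90,"turn":-105},
    {"delta_pos":[0,0,0],"fingers":90,"turn":-112},
    {"delta_pos":[0,0,0],"fingers":90,"turn":-119},
    {"delta_pos":[0,0,0],"fingers":90,"turn":-126},
    {"delta_pos":[0,0,0],"fingers":90,"turn":-130},
    {"delta_pos":[0,0,0],"fingers":90,"turn":-130}
  ]
}}

```text
time_s: 12.13
position: [0.5993, 0.0577, 0.2571]
tcp_rot: [[-0.518, -0.0, 0.855], [-0.855, -0.0, -0.518], [0.0, -1.0, -0.0]]
force: [-0.2, -0.7, -0.3]
opening: 0.901
```

```bash
python3 - <<'E'
from h import *
st,im=shot("wrist","w4"); ps(st)
E
```

```text
t 12.13 pos [0.5993 0.0577 0.2571] yaw -121.21 j [ -5.1  27.3  84.4  -0.   68.3 116.1] F [-0.2 -0.7 -0.3] M [0.06 0.1  0.05] op 0.901
```

View pics/w4.png

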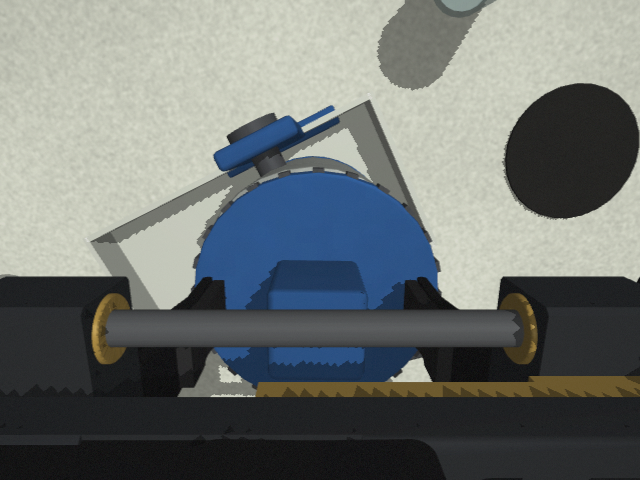

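The wrist picture shows the block square to the jaws and centred, columns 270 to 366. I'll grip again and go on unscrewing.

>>> {"api": "jog_arm", "payload": {
  "steps": [
    {"delta_pos":[0,0,0],"fingers":20,"turn":0},
    {"delta_pos":[0,0,0],"fingers":20,"turn":0},
    {"delta_pos":[0,0,0],"fingers":20,"turn":0},
    {"delta_pos":[0,0,0],"fingers":20,"turn":0},
    {"delta_pos":[0,0,0],"fingers":20,"turn":0},
    {"delta_pos":[0,0,0],"fingers":20,"turn":0},
    {"delta_pos":[0,0,0],"fingers":20,"turn":0},
    {"delta_pos":[0,0,0],"fingers":20,"turn":0},
    {"delta_pos":[0,0,0.3],"fingers":20,"turn":7},
    {"delta_pos":[0,0,0.7],"fingers":20,"turn":14},
    {"delta_pos":[0,0,1],"fingers":20,"turn":21},
    {"delta_pos":[0,0,1.4],"fingers":20,"turn":28},
    {"delta_pos":[0,0,1.7],"fingers":20,"turn":35},
    {"delta_pos":[0,0,2.1],"fingers":20,"turn":42},
    {"delta_pos":[0,0,2.4],"fingers":20,"turn":49},
    {"delta_pos":[0,0,2.8],"fingers":20,"turn":56},
    {"delta_pos":[0,0,3.1],"fingers":20,"turn":63},
    {"delta_pos":[0,0,3.5],"fingers":20,"turn":70},
    {"delta_pos":[0,0,3.8],"fingers":20,"turn":77},
    {"delta_pos":[0,0,4.2],"fingers":20,"turn":84}
  ]
}}

```text
time_s: 13.85
position: [0.5996, 0.0581, 0.2614]
tcp_rot: [[0.801, 0.001, 0.599], [-0.599, 0.001, 0.801], [-0.0, -1.0, 0.001]]
force: [1.1, 0.3, -0.8]
opening: 0.41
```

>>> {"api": "jog_arm", "payload": {
  "steps": [
    {"delta_pos":[0,0,0.3],"fingers":20,"turn":7},
    {"delta_pos":[0,0,0.7],"fingers":20,"turn":14},
    {"delta_pos":[0,0,1],"fingers":20,"turn":21},
    {"delta_pos":[0,0,1.4],"fingers":20,"turn":28},
    {"delta_pos":[0,0,1.7],"fingers":20,"turn":35},
    {"delta_pos":[0,0,2.1],"fingers":20,"turn":42},
    {"delta_pos":[0,0,2.4],"fingers":20,"turn":49},
    {"delta_pos":[0,0,2.8],"fingers":20,"turn":56},
    {"delta_pos":[0,0,3.1],"fingers":20,"turn":63},
    {"delta_pos":[0,0,3.5],"fingers":20,"turn":70},
    {"delta_pos":[0,0,3.8],"fingers":20,"turn":77},
    {"delta_pos":[0,0,4.2],"fingers":20,"turn":84},
    {"delta_pos":[0,0,4.6],"fingers":20,"turn":91},
    {"delta_pos":[0,0,4.9],"fingers":20,"turn":98},
    {"delta_pos":[0,0,5.3],"fingers":20,"turn":105},
    {"delta_pos":[0,0,5.6],"fingers":20,"turn":112},
    {"delta_pos":[0,0,6],"fingers":20,"turn":119},
    {"delta_pos":[0,0,6.3],"fingers":20,"turn":126},
    {"delta_pos":[0,0,6.7],"fingers":20,"turn":133},
    {"delta_pos":[0,0,7],"fingers":20,"turn":140}
  ]
}}

```text
time_s: 15.52
position: [0.5986, 0.0577, 0.2684]
tcp_rot: [[-0.229, -0.002, -0.974], [0.974, -0.0, -0.229], [0.0, -1.0, 0.002]]
force: [-1.4, -0.2, 1.0]
opening: 0.412
```

```bash
python3 - <<'E'
from h import *
st,im=shot("wrist","w5"); ps(st)
E
```

```text
t 15.52 pos [0.5986 0.0577 0.2684] yaw 103.21 j [  -5.1   26.7   83.6   -0.    69.8 -108.3] F [-1.4 -0.2  1. ] M [ 0.    0.16 -0.18] op 0.412
```

>>> {"api": "jog_arm", "payload": {
  "steps": [
    {"delta_pos":[0,0,0.4],"fingers":20,"turn":7},
    {"delta_pos":[0,0,0.7],"fingers":20,"turn":14},
    {"delta_pos":[0,0,1],"fingers":20,"turn":21},
    {"delta_pos":[0,0,1.3],"fingers":20,"turn":28},
    {"delta_pos":[0,0,2],"fingers":20,"turn":28},
    {"delta_pos":[0,0,4],"fingers":20,"turn":28},
    {"delta_pos":[0,0,6],"fingers":20,"turn":28},
    {"delta_pos":[0,0,8],"fingers":20,"turn":28}
  ]
}}

```text
time_s: 16.23
position: [0.5991, 0.0578, 0.276]
tcp_rot: [[-0.653, -0.001, -0.758], [0.758, 0.0, -0.653], [0.001, -1.0, 0.001]]
force: [-0.2, -0.0, -3.0]
opening: 0.411
```

```bash
python3 - <<'E'
from h import *
st,im=shot("wrist","w5"); ps(st)
E
```

```text
t 16.23 pos [0.5991 0.0578 0.276 ] yaw 130.74 j [  -5.1   26.2   83.1    0.    70.8 -135.9] F [-0.2 -0.  -3. ] M [ 0.15 -0.12 -0.04] op 0.411
```

>>> {"api": "jog_arm", "payload": {
  "steps": [
    {"delta_pos":[0,0,30],"fingers":20,"turn":0},
    {"delta_pos":[0,0,60],"fingers":20,"turn":0},
    {"delta_pos":[0,0,80],"fingers":20,"turn":-6},
    {"delta_pos":[-12,-34,80],"fingers":20,"turn":-12},
    {"delta_pos":[-24,-68,80],"fingers":20,"turn":-18},
    {"delta_pos":[-36,-102,80],"fingers":20,"turn":-24},
    {"delta_pos":[-48,-136,80],"fingers":20,"turn":-30},
    {"delta_pos":[-60,-170,80],"fingers":20,"turn":-36},
    {"delta_pos":[-72,-204,70],"fingers":20,"turn":-40},
    {"delta_pos":[-84,-238,50],"fingers":20,"turn":-40},
    {"delta_pos":[-87,-245,20],"fingers":20,"turn":-40},
    {"delta_pos":[-87,-245,-15],"fingers":20,"turn":-40},
    {"delta_pos":[-87,-245,-50],"fingers":20,"turn":-40},
    {"delta_pos":[-87,-245,-85],"fingers":20,"turn":-40},
    {"delta_pos":[-87,-245,-120],"fingers":20,"turn":-40},
    {"delta_pos":[-87,-245,-150],"fingers":20,"turn":-40},
    {"delta_pos":[-87,-245,-170],"fingers":20,"turn":-40},
    {"delta_pos":[-87,-245,-182],"fingers":20,"turn":-40},
    {"delta_pos":[-87,-245,-190],"fingers":20,"turn":-40},
    {"delta_pos":[-87,-245,-194],"fingers":20,"turn":-40}
  ]
}}

```text
time_s: 17.95
position: [0.5123, -0.1872, 0.0813]
tcp_rot: [[-0.015, -0.001, -1.0], [1.0, 0.001, -0.015], [0.001, -1.0, 0.001]]
force: [0.0, 0.2, -1.8]
opening: 0.405
```

>>> {"api": "jog_arm", "payload": {
  "steps": [
    {"delta_pos":[0,0,0],"fingers":20,"turn":0},
    {"delta_pos":[0,0,-2],"fingers":20,"turn":0},
    {"delta_pos":[0,0,-4],"fingers":20,"turn":0},
    {"delta_pos":[0,0,-5],"fingers":20,"turn":0}
  ]
}}

```text
time_s: 18.28
position: [0.5129, -0.1876, 0.0781]
tcp_rot: [[-0.015, 0.002, -1.0], [1.0, -0.001, -0.015], [-0.001, -1.0, -0.002]]
force: [-0.1, -0.2, -2.7]
opening: 0.407
```

```bash
python3 - <<'E'
from h import *
st,im=shot("scene","s6"); ps(st)
E
```

```text
t 18.28 pos [ 0.5129 -0.1876  0.0781] yaw 90.87 j [ -31.8   38.1  100.8   -0.    41.  -122.7] F [-0.1 -0.2 -2.7] M [ 0.13 -0.19  0.03] op 0.407
```

View pics/s6.png

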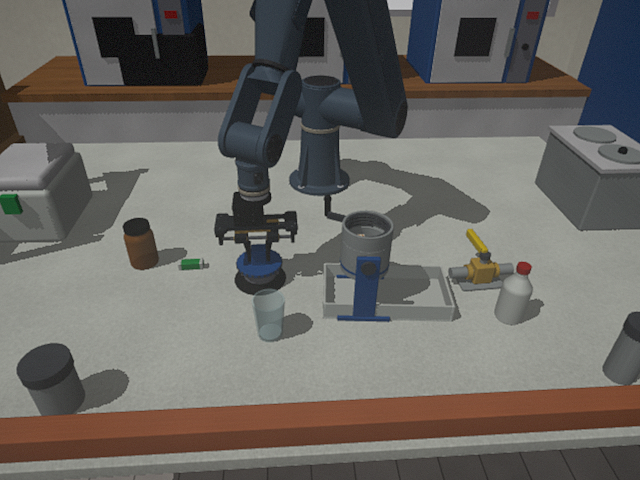

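The scene picture shows the cap held just above the mat at (260,268) and the canister open. I'll lower it the last few millimetres.

>>> {"api": "jog_arm", "payload": {
  "steps": [
    {"delta_pos":[0,0,-1],"fingers":20,"turn":0},
    {"delta_pos":[0,0,-2],"fingers":20,"turn":0},
    {"delta_pos":[0,0,-3],"fingers":20,"turn":0},
    {"delta_pos":[0,0,-4],"fingers":20,"turn":0},
    {"delta_pos":[0,0,-4],"fingers":20,"turn":0}
  ]
}}

```text
time_s: 18.75
position: [0.5128, -0.1873, 0.0743]
tcp_rot: [[-0.015, 0.001, -1.0], [1.0, -0.0, -0.015], [-0.0, -1.0, -0.001]]
force: [-0.3, 1.4, 5.1]
opening: 0.41
```

```bash
python3 - <<'E'
from h import *
ps()
E
```

```text
t 18.75 pos [ 0.5128 -0.1873  0.0743] yaw 90.88 j [ -31.8   38.5  100.9    0.    40.5 -122.7] F [-0.3  1.4  5.1] M [ 0.29  0.06 -0.02] op 0.41
```

>>> {"api": "jog_arm", "payload": {
  "steps": [
    {"delta_pos":[0,0,0],"fingers":100,"turn":0},
    {"delta_pos":[0,0,0],"fingers":100,"turn":0},
    {"delta_pos":[0,0,0],"fingers":100,"turn":0},
    {"delta_pos":[0,0,0],"fingers":100,"turn":0},
    {"delta_pos":[0,0,0],"fingers":100,"turn":0},
    {"delta_pos":[0,0,20],"fingers":100,"turn":0},
    {"delta_pos":[0,0,60],"fingers":100,"turn":0},
    {"delta_pos":[0,0,100],"fingers":100,"turn":0},
    {"delta_pos":[0,0,140],"fingers":100,"turn":0},
    {"delta_pos":[0,0,180],"fingers":100,"turn":-3},
    {"delta_pos":[-10,34,200],"fingers":100,"turn":-6},
    {"delta_pos":[-20,68,200],"fingers":100,"turn":-6},
    {"delta_pos":[-30,102,200],"fingers":100,"turn":-6},
    {"delta_pos":[-40,136,200],"fingers":100,"turn":-6},
    {"delta_pos":[-51,170,200],"fingers":100,"turn":-6},
    {"delta_pos":[-51,170,180],"fingers":100,"turn":-6},
    {"delta_pos":[-51,170,180],"fingers":100,"turn":-6}
  ]
}}

```text
time_s: 20.17
position: [0.4586, -0.015, 0.2515]
tcp_rot: [[0.086, -0.005, -0.996], [0.996, 0.001, 0.086], [0.001, -1.0, 0.005]]
force: [-0.9, -0.2, 1.0]
opening: 1.004
```

```bash
python3 - <<'E'
from h import *
st,im=shot("wrist","w7"); ps(st)
tips(["crank_grip","fresh0_mid","cap_grip"],["wrist"])
st,im=shot("top","t7")
tips(["crank_grip","fresh0_mid","cap_grip"],["top"])
E
```

```text
t 20.17 pos [ 0.4586 -0.015   0.2515] yaw 85.07 j [ -15.9   16.6  104.    -0.    59.7 -100.9] F [-0.9 -0.2  1. ] M [ 0.12 -0.15 -0.03] op 1.004
crank_grip wrist []
fresh0_mid wrist []
cap_grip wrist [(0.85, [0.5139, -0.1824, 0.0664])]
crank_grip top []
fresh0_mid top [(0.46, [0.463, -0.3695, 0.013]), (0.26, [0.5991, 0.0795, 0.1379])]
cap_grip top [(0.89, [0.515, -0.1889, 0.067]), (0.61, [0.5538, 0.3651, 0.0833])]
```

View pics/w7.png

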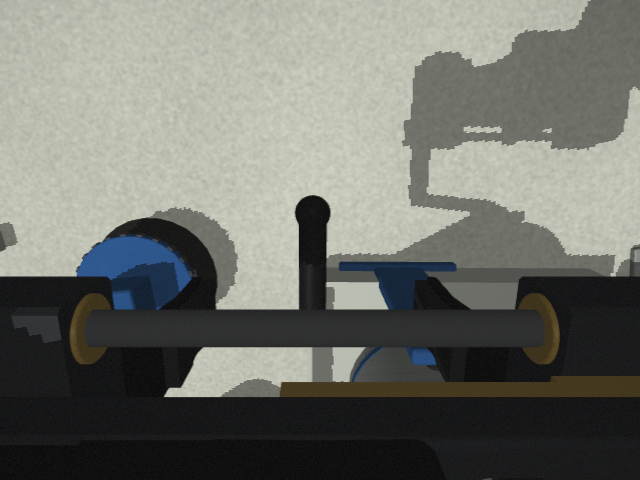

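View pics/t7.png

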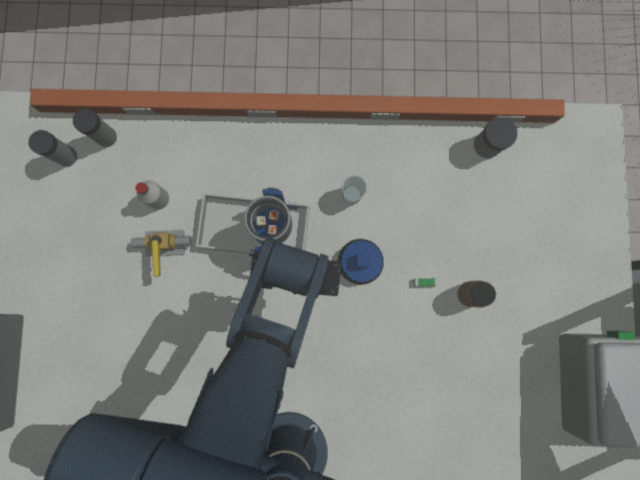

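The wrist picture shows the crank bar centred between the fingers at column 312. The top picture shows three spent cartridges in the canister at (268,220) and the cap on the mat at (360,261). I'll descend and grip.

>>> {"api": "jog_arm", "payload": {
  "steps": [
    {"delta_pos":[3,-1,-35],"fingers":100,"turn":0},
    {"delta_pos":[3,-1,-65],"fingers":100,"turn":0},
    {"delta_pos":[3,-1,-78],"fingers":60,"turn":0},
    {"delta_pos":[3,-1,-78],"fingers":30,"turn":0},
    {"delta_pos":[3,-1,-78],"fingers":5,"turn":0},
    {"delta_pos":[3,-1,-78],"fingers":5,"turn":0},
    {"delta_pos":[3,-1,-78],"fingers":5,"turn":0},
    {"delta_pos":[3,-1,-78],"fingers":5,"turn":0},
    {"delta_pos":[3,-1,-78],"fingers":5,"turn":0},
    {"delta_pos":[3,-1,-78],"fingers":5,"turn":0},
    {"delta_pos":[3,-1,-78],"fingers":5,"turn":0}
  ]
}}

```text
time_s: 21.48
position: [0.4645, -0.0182, 0.1758]
tcp_rot: [[0.089, 0.001, -0.996], [0.996, -0.0, 0.089], [-0.0, -1.0, -0.001]]
force: [-0.2, 0.2, -0.4]
opening: 0.402
```

```bash
python3 - <<'E'
from h import *
ps()
th=np.radians(-5.2); ey=np.array([-np.sin(th),np.cos(th)])
a0=np.radians(15)
for d in range(0,151,6):
    a=a0+np.radians(min(d,149)); r=90
    dy=-r*np.cos(a)+r*np.cos(a0); dz=r*np.sin(a)-r*np.sin(a0)
    print(d,np.round([dy*ey[0],dy*ey[1],dz],1))
E
```

```text
t 21.48 pos [ 0.4645 -0.0182  0.1758] yaw 84.88 j [ -16.1   23.9  108.4    0.    47.7 -100.9] F [-0.2  0.2 -0.4] M [ 0.09 -0.15  0.  ] op 0.402
0 [0. 0. 0.]
6 [0.3 2.9 9. ]
12 [ 0.6  6.7 17.6]
18 [ 1.  11.4 25.7]
24 [ 1.5 16.9 33.3]
30 [ 2.1 23.2 40.3]
36 [ 2.7 30.2 46.6]
42 [ 3.4 37.8 52.2]
48 [ 4.2 45.9 56.9]
54 [ 5.  54.5 60.7]
60 [ 5.8 63.4 63.6]
66 [ 6.6 72.6 65.6]
72 [ 7.5 81.9 66.6]
78 [ 8.3 91.3 66.6]
84 [  9.2 100.6  65.6]
90 [ 10.  109.8  63.6]
96 [ 10.8 118.7  60.7]
102 [ 11.6 127.3  56.9]
108 [ 12.3 135.4  52.2]
114 [ 13.  143.   46.6]
120 [ 13.6 150.   40.3]
126 [ 14.2 156.2  33.3]
132 [ 14.7 161.7  25.7]
138 [ 15.1 166.4  17.6]
144 [ 15.5 170.3   9. ]
150 [ 15.7 172.7   1.5]
```

>>> {"api": "jog_arm", "payload": {
  "steps": [
    {"delta_pos":[0,0,0],"fingers":5,"turn":0},
    {"delta_pos":[0,0,0],"fingers":5,"turn":0},
    {"delta_pos":[0,0,0],"fingers":5,"turn":0},
    {"delta_pos":[0,0,0],"fingers":5,"turn":0},
    {"delta_pos":[0,0,0],"fingers":5,"turn":0}
  ]
}}

```text
time_s: 21.9
position: [0.4644, -0.0167, 0.1753]
tcp_rot: [[0.091, 0.0, -0.996], [0.996, 0.003, 0.091], [0.003, -1.0, -0.0]]
force: [1.6, 5.1, 0.5]
opening: 0.171
```

```bash
python3 - <<'E'
from h import *
ps()
E
```

```text
t 21.9 pos [ 0.4644 -0.0167  0.1753] yaw 84.79 j [ -16.    23.9  108.4    0.2   47.7 -100.9] F [1.6 5.1 0.5] M [ 1.06 -0.37 -0.02] op 0.171
```

>>> {"api": "jog_arm", "payload": {
  "steps": [
    {"delta_pos":[0.3,4.4,9],"fingers":5,"turn":0},
    {"delta_pos":[0.6,8.2,17.6],"fingers":5,"turn":0},
    {"delta_pos":[1,12.9,25.7],"fingers":5,"turn":0},
    {"delta_pos":[1.5,18.4,33.3],"fingers":5,"turn":0},
    {"delta_pos":[2.1,24.7,40.3],"fingers":5,"turn":0},
    {"delta_pos":[2.7,31.7,46.6],"fingers":5,"turn":0},
    {"delta_pos":[3.4,39.3,52.2],"fingers":5,"turn":0},
    {"delta_pos":[4.2,47.4,56.9],"fingers":5,"turn":0},
    {"delta_pos":[5,56,60.7],"fingers":5,"turn":0},
    {"delta_pos":[5.8,64.9,63.6],"fingers":5,"turn":0},
    {"delta_pos":[6.6,74.1,65.6],"fingers":5,"turn":0},
    {"delta_pos":[7.5,83.4,66.6],"fingers":5,"turn":0}
  ]
}}

```text
time_s: 22.9
position: [0.4722, 0.0615, 0.2458]
tcp_rot: [[0.087, 0.003, -0.996], [0.996, -0.01, 0.086], [-0.01, -1.0, -0.003]]
force: [-2.9, -12.5, 13.7]
opening: 0.174
```

```bash
python3 - <<'E'
from h import *
ps()
shot("scene","s8")
E
```

```text
t 22.9 pos [0.4722 0.0615 0.2458] yaw 85.04 j [ -5.7  18.3 102.5  -0.6  59.1 -90.4] F [ -2.9 -12.5  13.7] M [-2.41  0.42 -0.05] op 0.174
```

View pics/s8.png

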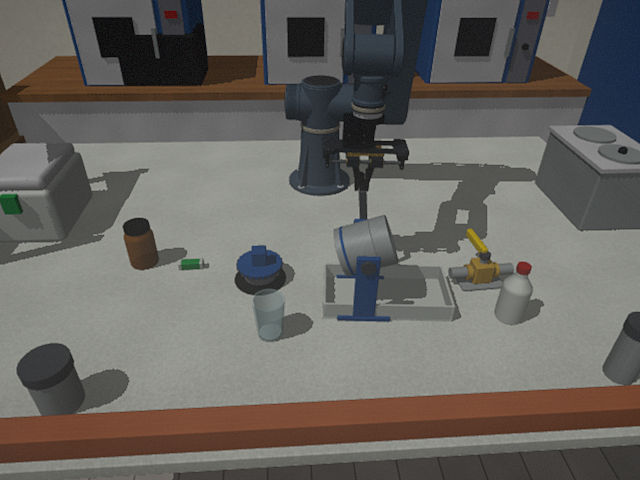

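The scene picture shows the canister tilted about 70° at (365,245), with the grip holding the crank. I'll continue over.

>>> {"api": "jog_arm", "payload": {
  "steps": [
    {"delta_pos":[0.8,9.4,2],"fingers":5,"turn":0},
    {"delta_pos":[1.7,18.7,1],"fingers":5,"turn":0},
    {"delta_pos":[2.5,27.9,-1],"fingers":5,"turn":0},
    {"delta_pos":[3.3,36.8,-4],"fingers":5,"turn":0},
    {"delta_pos":[4.1,45.4,-7.7],"fingers":5,"turn":0},
    {"delta_pos":[4.8,53.5,-12.4],"fingers":5,"turn":0},
    {"delta_pos":[5.5,61.1,-18],"fingers":5,"turn":0},
    {"delta_pos":[6.1,68.1,-24.3],"fingers":5,"turn":0},
    {"delta_pos":[6.7,74.3,-31.3],"fingers":5,"turn":0},
    {"delta_pos":[7.2,79.8,-38.9],"fingers":5,"turn":0},
    {"delta_pos":[7.6,84.5,-47],"fingers":5,"turn":0},
    {"delta_pos":[8,88.4,-55.6],"fingers":5,"turn":0},
    {"delta_pos":[8.2,90.6,-61.5],"fingers":5,"turn":0},
    {"delta_pos":[8.2,90.6,-63],"fingers":5,"turn":0},
    {"delta_pos":[8.2,90.6,-63],"fingers":5,"turn":0},
    {"delta_pos":[8.2,90.6,-63],"fingers":5,"turn":0}
  ]
}}

```text
time_s: 24.28
position: [0.4819, 0.1548, 0.1808]
tcp_rot: [[0.088, 0.005, -0.996], [0.996, -0.003, 0.088], [-0.002, -1.0, -0.005]]
force: [2.6, -4.4, 0.2]
opening: 0.172
```

```bash
python3 - <<'E'
from h import *
ps()
shot("scene","s9")
shot("top","t9")
tips(["spent0_mid","spent1_mid","spent2_mid"],["scene","top"])
E
```

```text
t 24.28 pos [0.4819 0.1548 0.1808] yaw 84.96 j [  5.2  26.  102.6  -0.2  51.2 -79.6] F [ 2.6 -4.4  0.2] M [-1.04 -0.57  0.05] op 0.172
spent0_mid scene [(0.75, [0.7084, -0.159, -0.0022]), (0.73, [0.584, 0.1544, 0.022])]
spent0_mid top [(0.65, [0.5798, 0.153, 0.0198])]
spent1_mid scene [(0.48, [0.6384, 0.1512, 0.0213])]
spent1_mid top [(0.62, [0.7062, -0.1607, 0.0025]), (0.56, [0.6425, 0.1529, 0.0172])]
spent2_mid scene [(0.77, [0.6052, 0.1309, 0.0221])]
spent2_mid top [(0.5, [0.6101, 0.1343, 0.0165])]
```

View pics/s9.png

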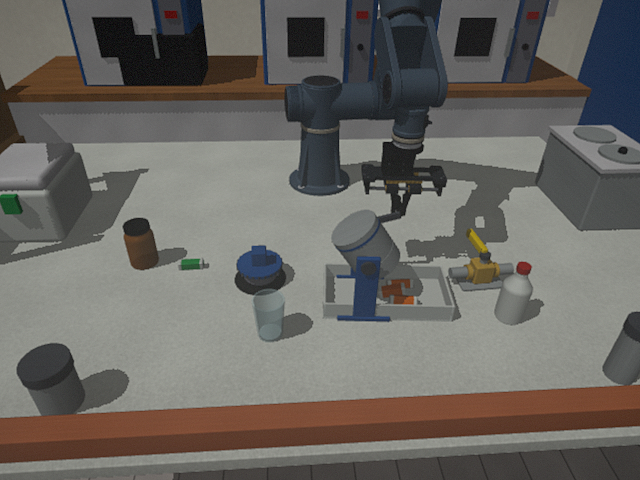

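View pics/t9.png

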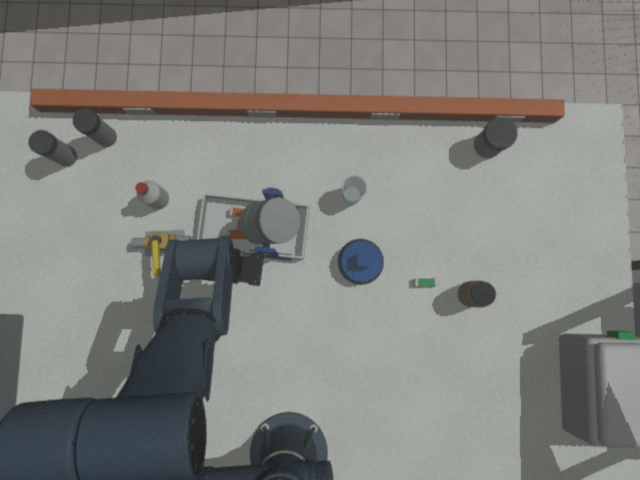

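Both pictures show the canister fully over and three orange cartridges in the tray at about (400,290) in the scene. The network gives three distinct positions at z of about 0.02. Now I'll crank back.

>>> {"api": "jog_arm", "payload": {
  "steps": [
    {"delta_pos":[-0.2,-2.4,8],"fingers":5,"turn":0},
    {"delta_pos":[-0.6,-6.3,17],"fingers":5,"turn":0},
    {"delta_pos":[-1,-11,25],"fingers":5,"turn":0},
    {"delta_pos":[-1.5,-16.5,33],"fingers":5,"turn":0},
    {"delta_pos":[-2.1,-22.7,40],"fingers":5,"turn":0},
    {"delta_pos":[-2.7,-29.7,46],"fingers":5,"turn":0},
    {"delta_pos":[-3.4,-37.3,52],"fingers":5,"turn":0},
    {"delta_pos":[-4.1,-45.4,57],"fingers":5,"turn":0},
    {"delta_pos":[-4.9,-54,61],"fingers":5,"turn":0},
    {"delta_pos":[-5.7,-62.9,64],"fingers":5,"turn":0},
    {"delta_pos":[-6.5,-72.1,66],"fingers":5,"turn":0},
    {"delta_pos":[-7.4,-81.4,67],"fingers":5,"turn":0},
    {"delta_pos":[-8.2,-90.8,67],"fingers":5,"turn":0}
  ]
}}

```text
time_s: 25.77
position: [0.4736, 0.0679, 0.2492]
tcp_rot: [[0.091, 0.007, -0.996], [0.996, 0.007, 0.091], [0.008, -1.0, -0.006]]
force: [1.0, 8.5, 8.5]
opening: 0.168
```

>>> {"api": "jog_arm", "payload": {
  "steps": [
    {"delta_pos":[-0.9,-9.3,-1],"fingers":5,"turn":0},
    {"delta_pos":[-1.7,-18.5,-3],"fingers":5,"turn":0},
    {"delta_pos":[-2.5,-27.4,-6],"fingers":5,"turn":0},
    {"delta_pos":[-3.3,-36,-10],"fingers":5,"turn":0},
    {"delta_pos":[-4.1,-44.1,-14.5],"fingers":5,"turn":0},
    {"delta_pos":[-4.8,-51.7,-20],"fingers":5,"turn":0},
    {"delta_pos":[-5.4,-58.7,-26.5],"fingers":5,"turn":0},
    {"delta_pos":[-6,-65,-33.5],"fingers":5,"turn":0},
    {"delta_pos":[-6.5,-70.5,-41],"fingers":5,"turn":0},
    {"delta_pos":[-6.9,-75.2,-49],"fingers":5,"turn":0},
    {"delta_pos":[-7.2,-79,-58],"fingers":5,"turn":0},
    {"delta_pos":[-7.5,-81.9,-67],"fingers":5,"turn":0},
    {"delta_pos":[-7.5,-82.5,-70],"fingers":5,"turn":0},
    {"delta_pos":[-7.5,-82.5,-71],"fingers":5,"turn":0},
    {"delta_pos":[-7.5,-82.5,-71],"fingers":5,"turn":0}
  ]
}}

```text
time_s: 27.02
position: [0.4645, -0.0166, 0.1763]
tcp_rot: [[0.09, 0.001, -0.996], [0.996, 0.002, 0.09], [0.002, -1.0, -0.001]]
force: [-0.4, 1.9, 3.0]
opening: 0.169
```

```bash
python3 - <<'E'
from h import *
ps()
E
```

```text
t 27.02 pos [ 0.4645 -0.0166  0.1763] yaw 84.83 j [-1.590e+01  2.380e+01  1.083e+02  1.000e-01  4.780e+01 -1.008e+02] F [-0.4  1.9  3. ] M [ 0.74 -0.13 -0.02] op 0.169
```

>>> {"api": "jog_arm", "payload": {
  "steps": [
    {"delta_pos":[0,0,-2],"fingers":5,"turn":0},
    {"delta_pos":[0,0,-4],"fingers":5,"turn":0},
    {"delta_pos":[0,0,-4],"fingers":60,"turn":0},
    {"delta_pos":[0,0,-4],"fingers":60,"turn":0},
    {"delta_pos":[0,0,-3],"fingers":60,"turn":0},
    {"delta_pos":[0,0,-3],"fingers":60,"turn":0},
    {"delta_pos":[0,0,20],"fingers":60,"turn":0},
    {"delta_pos":[0,0,60],"fingers":60,"turn":0},
    {"delta_pos":[0,0,100],"fingers":80,"turn":0},
    {"delta_pos":[0,-40,110],"fingers":80,"turn":0},
    {"delta_pos":[0,-80,110],"fingers":80,"turn":0},
    {"delta_pos":[0,-120,110],"fingers":80,"turn":0},
    {"delta_pos":[0,-160,110],"fingers":80,"turn":0},
    {"delta_pos":[0,-200,110],"fingers":80,"turn":0},
    {"delta_pos":[0,-240,110],"fingers":80,"turn":0},
    {"delta_pos":[-10,-280,110],"fingers":80,"turn":0},
    {"delta_pos":[-10,-310,90],"fingers":80,"turn":0},
    {"delta_pos":[-10,-330,70],"fingers":80,"turn":0},
    {"delta_pos":[-10,-330,70],"fingers":80,"turn":0}
  ]
}}

```text
time_s: 28.6
position: [0.4524, -0.3506, 0.2408]
tcp_rot: [[0.094, -0.004, -0.996], [0.996, 0.003, 0.094], [0.003, -1.0, 0.005]]
force: [0.4, 0.0, -0.8]
opening: 0.803
```

```bash
python3 - <<'E'
from h import *
st,_=shot("wrist","w10");ps(st)
tips(["fresh0_mid","fresh1_mid"],["wrist"])
shot("top","t10")
tips(["fresh0_mid","fresh1_mid","jar_mouth","crank_grip","spent0_mid","spent1_mid","spent2_mid"],["top"])
E
```

```text
t 28.6 pos [ 0.4524 -0.3506  0.2408] yaw 84.63 j [-4.890e+01  2.620e+01  8.950e+01 -1.000e-01  6.460e+01 -1.335e+02] F [ 0.4  0.  -0.8] M [ 0.13 -0.09  0.02] op 0.803
fresh0_mid wrist [(0.78, [0.459, -0.3677, 0.0081])]
fresh1_mid wrist []
fresh0_mid top [(0.56, [0.5153, -0.1848, 0.0413]), (0.51, [0.4882, 0.354, 0.0857]), (0.26, [0.6422, 0.1548, 0.0124])]
fresh1_mid top []
jar_mouth top [(0.63, [0.5966, 0.0566, 0.2139])]
crank_grip top [(0.67, [0.4585, -0.0124, 0.1802]), (0.64, [0.6083, 0.1339, 0.0178]), (0.24, [0.5981, 0.0566, 0.2139])]
spent0_mid top [(0.5, [0.5879, 0.1549, 0.0157])]
spent1_mid top [(0.58, [0.6022, 0.0605, 0.1044]), (0.46, [0.6447, 0.152, 0.0154]), (0.34, [0.6042, 0.1164, 0.0025])]
spent2_mid top [(0.63, [0.61, 0.1338, 0.0172]), (0.55, [0.5115, -0.1863, 0.0423])]
```

View pics/w10.png

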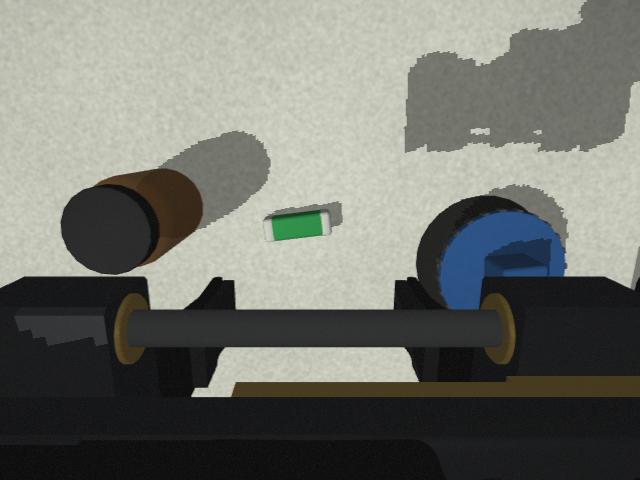

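View pics/t10.png

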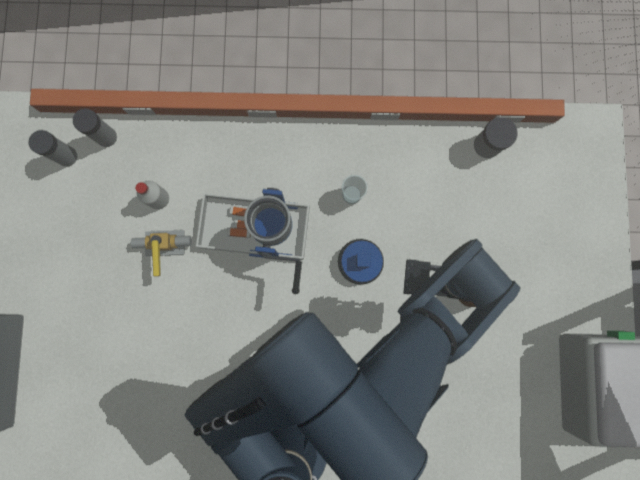

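The top picture shows the canister upright and empty at (268,220), with the spent cartridges in the tray. The wrist picture shows the fresh cartridge at (298,225), clear of the amber jar at (110,230). Next I'll measure the cartridge's pose.

```bash
python3 - <<'E'
from h import *
st=read_state()
im=cv2.imread("pics/w10.png"); 
d=trace("fresh0_mid","wrist")
for x in d: print(x["confidence"],x["mask"].sum())
m=d[0]["mask"].astype(np.uint8); 
r=cv2.minAreaRect(np.argwhere(m)[:,::-1].astype(np.float32)); b=cv2.boxPoints(r); print(b)
p=unproj("wrist",b,0.02,st); print(np.round(p,4),p.mean(0))
for i in range(4):
    e=p[(i+1)%4]-p[i]; print(np.linalg.norm(e[:2]),np.degrees(np.arctan2(e[1],e[0]))%180)
g=cv2.inRange(cv2.cvtColor(im,cv2.COLOR_BGR2HSV),(50,100,40),(80,255,255))
print("green",unproj("wrist",np.argwhere(g)[:,::-1].mean(0),0.02,st))
E
```

```text
0.63 1773
[[261.39023 215.51218]
 [329.98782 207.89023]
 [332.93906 234.4512 ]
 [264.34146 242.07315]]
[[ 0.4524 -0.3971  0.02  ]
 [ 0.4508 -0.3315  0.02  ]
 [ 0.4768 -0.3307  0.02  ]
 [ 0.4786 -0.3974  0.02  ]] [ 0.46465534 -0.36417243  0.02      ]
0.06564311143834835 91.37586338570596
0.02604596798537169 1.7951270414045046
0.06678789277333647 91.49243191602915
0.026198528122884198 179.28890346859237
green [[ 0.46455394 -0.3646374   0.02      ]]
```

>>> {"api": "jog_arm", "payload": {
  "steps": [
    {"delta_pos":[10,-15,-10],"fingers":80,"turn":-7},
    {"delta_pos":[10,-15,-30],"fingers":80,"turn":-14},
    {"delta_pos":[10,-15,-50],"fingers":80,"turn":-21},
    {"delta_pos":[10,-15,-70],"fingers":80,"turn":-28},
    {"delta_pos":[10,-15,-90],"fingers":80,"turn":-35},
    {"delta_pos":[10,-15,-100],"fingers":80,"turn":-42},
    {"delta_pos":[10,-15,-110],"fingers":80,"turn":-49},
    {"delta_pos":[10,-15,-120],"fingers":80,"turn":-56},
    {"delta_pos":[10,-15,-130],"fingers":80,"turn":-63},
    {"delta_pos":[10,-15,-140],"fingers":80,"turn":-70},
    {"delta_pos":[10,-15,-140],"fingers":80,"turn":-77},
    {"delta_pos":[10,-15,-140],"fingers":80,"turn":-83},
    {"delta_pos":[10,-15,-140],"fingers":80,"turn":-83}
  ]
}}

```text
time_s: 30.28
position: [0.4645, -0.3625, 0.1048]
tcp_rot: [[1.0, -0.0, -0.031], [0.031, 0.0, 1.0], [-0.0, -1.0, 0.0]]
force: [0.5, 0.1, 0.7]
opening: 0.802
```

```bash
python3 - <<'E'
from h import *
st,_=shot("wrist","w11");ps(st)
tips(["fresh0_mid","fresh1_mid"],["wrist"])
E
```

```text
t 30.28 pos [ 0.4645 -0.3625  0.1048] yaw 1.79 j [-48.8  37.9  93.6   0.   48.5 -50.6] F [0.5 0.1 0.7] M [-0.03 -0.09  0.  ] op 0.802
fresh0_mid wrist [(0.85, [0.4621, -0.3676, 0.012])]
fresh1_mid wrist []
```

View pics/w11.png

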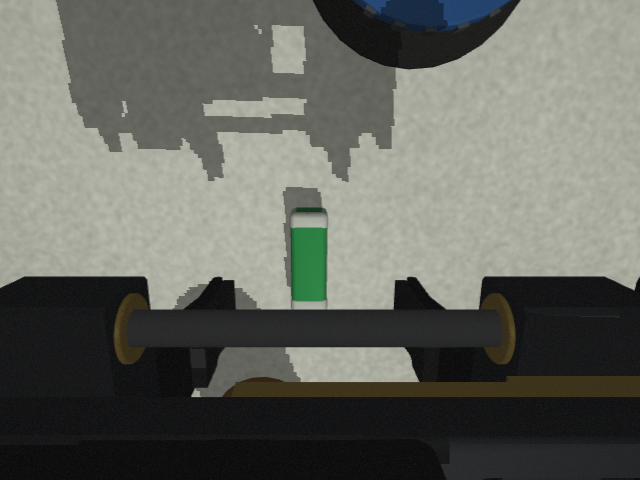

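The cartridge at (309,262) is aligned with the jaws. I'll descend and grip.

>>> {"api": "jog_arm", "payload": {
  "steps": [
    {"delta_pos":[-2,-4,-35],"fingers":80,"turn":0},
    {"delta_pos":[-2,-4,-65],"fingers":80,"turn":0},
    {"delta_pos":[-2,-4,-80],"fingers":80,"turn":0},
    {"delta_pos":[-2,-4,-85],"fingers":60,"turn":0},
    {"delta_pos":[-2,-4,-85],"fingers":8,"turn":0},
    {"delta_pos":[-2,-4,-85],"fingers":8,"turn":0},
    {"delta_pos":[-2,-4,-85],"fingers":8,"turn":0},
    {"delta_pos":[-2,-4,-85],"fingers":8,"turn":0},
    {"delta_pos":[-2,-4,-85],"fingers":8,"turn":0},
    {"delta_pos":[-2,-4,-85],"fingers":8,"turn":0},
    {"delta_pos":[-2,-4,-85],"fingers":8,"turn":0},
    {"delta_pos":[-2,-4,-85],"fingers":8,"turn":0},
    {"delta_pos":[-2,-4,-85],"fingers":8,"turn":0}
  ]
}}

```text
time_s: 31.52
position: [0.4624, -0.3667, 0.0204]
tcp_rot: [[0.999, 0.0, -0.033], [0.033, -0.0, 0.999], [0.0, -1.0, -0.0]]
force: [-0.2, -0.2, 3.0]
opening: 0.249
```

```bash
python3 - <<'E'
from h import *
ps()
E
```

```text
t 31.52 pos [ 0.4624 -0.3667  0.0204] yaw 1.88 j [-49.3  45.7  95.2  -0.   39.1 -51.1] F [-0.2 -0.2  3. ] M [ 0.05 -0.03  0.02] op 0.249
```

>>> {"api": "jog_arm", "payload": {
  "steps": [
    {"delta_pos":[0,0,30],"fingers":8,"turn":0},
    {"delta_pos":[0,0,70],"fingers":8,"turn":0},
    {"delta_pos":[0,0,110],"fingers":8,"turn":0},
    {"delta_pos":[0,0,150],"fingers":8,"turn":0},
    {"delta_pos":[0,0,190],"fingers":8,"turn":0},
    {"delta_pos":[0,0,230],"fingers":8,"turn":0},
    {"delta_pos":[11,34,260],"fingers":8,"turn":0},
    {"delta_pos":[22,68,260],"fingers":8,"turn":0},
    {"delta_pos":[33,102,260],"fingers":8,"turn":0},
    {"delta_pos":[44,136,260],"fingers":8,"turn":0},
    {"delta_pos":[55,170,260],"fingers":8,"turn":0},
    {"delta_pos":[66,204,260],"fingers":8,"turn":0},
    {"delta_pos":[77,238,260],"fingers":8,"turn":0},
    {"delta_pos":[88,272,260],"fingers":8,"turn":0},
    {"delta_pos":[99,306,260],"fingers":8,"turn":0},
    {"delta_pos":[110,340,260],"fingers":8,"turn":0},
    {"delta_pos":[121,374,260],"fingers":8,"turn":0},
    {"delta_pos":[132,408,260],"fingers":8,"turn":0},
    {"delta_pos":[137,424,260],"fingers":8,"turn":0},
    {"delta_pos":[137,424,260],"fingers":8,"turn":0}
  ]
}}

```text
time_s: 33.18
position: [0.5997, 0.0615, 0.2795]
tcp_rot: [[0.999, 0.0, -0.038], [0.038, 0.002, 0.999], [0.0, -1.0, 0.002]]
force: [-0.2, 0.8, -0.2]
opening: 0.247
```

```bash
python3 - <<'E'
from h import *
st,_=shot("wrist","w12");ps(st)
tips(["jar_mouth","jar_floor"],["wrist"])
E
```

```text
t 33.18 pos [0.5997 0.0615 0.2795] yaw 2.15 j [-4.8 26.1 82.7  0.1 71.2 -7. ] F [-0.2  0.8 -0.2] M [-0.03 -0.13 -0.04] op 0.247
jar_mouth wrist []
jar_floor wrist [(0.72, [0.6026, 0.0604, 0.1043])]
```

View pics/w12.png

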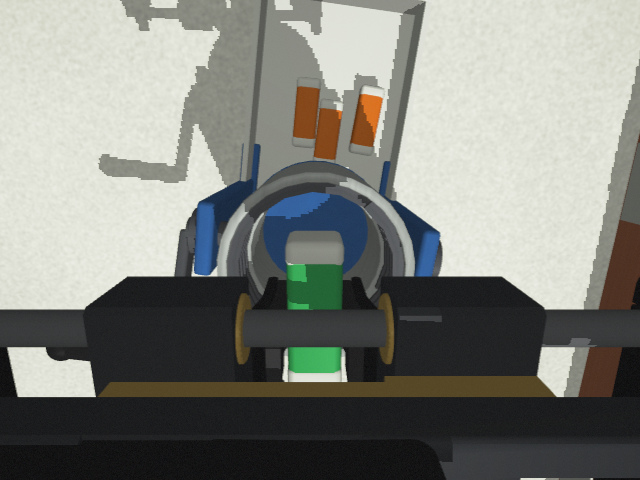

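The wrist picture shows the three spent cartridges in the tray and the fresh one held centred over the mouth at (315,300). I'll lower it into the mouth and release.

>>> {"api": "jog_arm", "payload": {
  "steps": [
    {"delta_pos":[0,0,-25],"fingers":8,"turn":0},
    {"delta_pos":[0,0,-50],"fingers":8,"turn":0},
    {"delta_pos":[0,0,-70],"fingers":8,"turn":0},
    {"delta_pos":[0,0,-85],"fingers":8,"turn":0},
    {"delta_pos":[0,0,-88],"fingers":8,"turn":0},
    {"delta_pos":[0,0,-88],"fingers":8,"turn":0},
    {"delta_pos":[0,0,-88],"fingers":45,"turn":0},
    {"delta_pos":[0,0,-88],"fingers":45,"turn":0},
    {"delta_pos":[0,0,-88],"fingers":45,"turn":0},
    {"delta_pos":[0,0,-88],"fingers":45,"turn":0},
    {"delta_pos":[0,0,-88],"fingers":45,"turn":0},
    {"delta_pos":[0,0,-60],"fingers":45,"turn":0},
    {"delta_pos":[0,0,-20],"fingers":45,"turn":0},
    {"delta_pos":[0,0,20],"fingers":45,"turn":0},
    {"delta_pos":[0,0,50],"fingers":45,"turn":0},
    {"delta_pos":[0,0,50],"fingers":45,"turn":0}
  ]
}}

```text
time_s: 34.67
position: [0.6032, 0.0575, 0.3383]
tcp_rot: [[0.999, 0.016, -0.033], [0.033, -0.001, 0.999], [0.016, -1.0, -0.002]]
force: [0.5, 0.2, 1.3]
opening: 0.449
```

```bash
python3 - <<'E'
from h import *
st,_=shot("wrist","w13");ps(st)
tips(["jar_mouth","fresh0_mid","cap_grip"],["wrist"])
E
```

```text
t 34.67 pos [0.6032 0.0575 0.3383] yaw 1.91 j [-5.1 23.  78.4  0.  77.7 -7. ] F [0.5 0.2 1.3] M [-0.03 -0.13 -0.03] op 0.449
jar_mouth wrist [(0.93, [0.5997, 0.0622, 0.2185])]
fresh0_mid wrist [(0.74, [0.6072, 0.1366, 0.0214]), (0.21, [0.7059, -0.1615, 0.0016])]
cap_grip wrist []
```

View pics/w13.png

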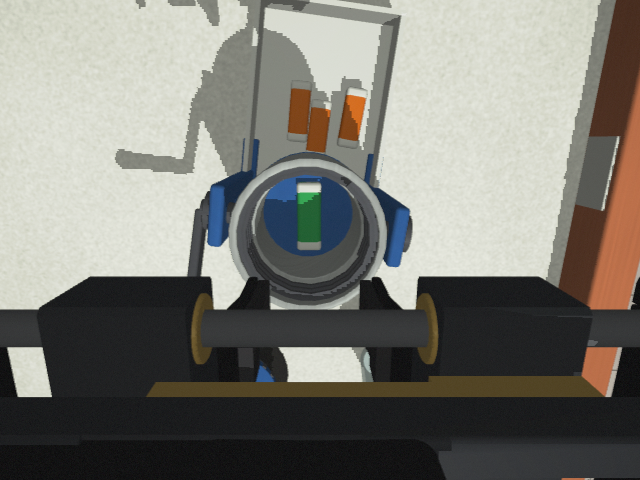

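The wrist picture shows the fresh cartridge lying on the canister floor at (309,215). Now for the cap.

>>> {"api": "jog_arm", "payload": {
  "steps": [
    {"delta_pos":[-8,-24,0],"fingers":90,"turn":7},
    {"delta_pos":[-17,-48,0],"fingers":90,"turn":14},
    {"delta_pos":[-26,-72,0],"fingers":90,"turn":21},
    {"delta_pos":[-35,-96,0],"fingers":90,"turn":28},
    {"delta_pos":[-44,-120,0],"fingers":90,"turn":35},
    {"delta_pos":[-52,-144,0],"fingers":90,"turn":42},
    {"delta_pos":[-60,-168,-10],"fingers":90,"turn":49},
    {"delta_pos":[-69,-192,-20],"fingers":90,"turn":56},
    {"delta_pos":[-78,-216,-40],"fingers":90,"turn":63},
    {"delta_pos":[-87,-245,-60],"fingers":90,"turn":70},
    {"delta_pos":[-87,-245,-90],"fingers":90,"turn":77},
    {"delta_pos":[-87,-245,-120],"fingers":90,"turn":84},
    {"delta_pos":[-87,-245,-130],"fingers":90,"turn":89},
    {"delta_pos":[-87,-245,-130],"fingers":90,"turn":89},
    {"delta_pos":[-87,-245,-130],"fingers":90,"turn":89}
  ]
}}

```text
time_s: 36.12
position: [0.5113, -0.187, 0.1981]
tcp_rot: [[-0.013, -0.004, -1.0], [1.0, 0.002, -0.013], [0.002, -1.0, 0.004]]
force: [0.2, -0.0, 0.3]
opening: 0.903
```

```bash
python3 - <<'E'
from h import *
st,_=shot("wrist","w14");ps(st)
tips(["cap_grip"],["wrist"])
E
```

```text
t 36.12 pos [ 0.5113 -0.187   0.1981] yaw 90.74 j [ -31.9   27.3   96.    -0.    57.  -122.6] F [ 0.2 -0.   0.3] M [ 0.18 -0.12  0.04] op 0.903
cap_grip wrist [(0.66, [0.5136, -0.1831, 0.0679])]
```

View pics/w14.png

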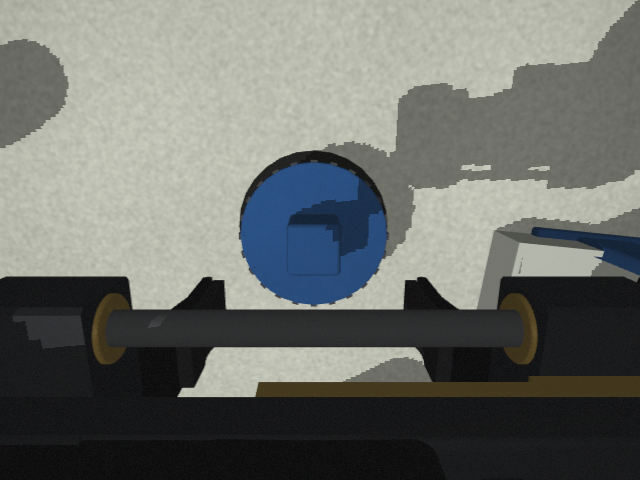

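The cap at (314,232) is aligned with the jaws. I'll descend and grip.

>>> {"api": "jog_arm", "payload": {
  "steps": [
    {"delta_pos":[0,0,-40],"fingers":90,"turn":0},
    {"delta_pos":[0,0,-80],"fingers":90,"turn":0},
    {"delta_pos":[0,0,-110],"fingers":90,"turn":0},
    {"delta_pos":[0,0,-123],"fingers":90,"turn":0},
    {"delta_pos":[0,0,-123],"fingers":20,"turn":0},
    {"delta_pos":[0,0,-123],"fingers":20,"turn":0},
    {"delta_pos":[0,0,-123],"fingers":20,"turn":0},
    {"delta_pos":[0,0,-123],"fingers":20,"turn":0},
    {"delta_pos":[0,0,-123],"fingers":20,"turn":0},
    {"delta_pos":[0,0,-123],"fingers":20,"turn":0},
    {"delta_pos":[0,0,-123],"fingers":20,"turn":0},
    {"delta_pos":[0,0,-123],"fingers":20,"turn":0}
  ]
}}

```text
time_s: 37.22
position: [0.5126, -0.1876, 0.0776]
tcp_rot: [[-0.015, 0.001, -1.0], [1.0, -0.0, -0.015], [-0.0, -1.0, -0.001]]
force: [-0.2, 1.5, 2.7]
opening: 0.413
```

```bash
python3 - <<'E'
from h import *
ps()
E
```

```text
t 37.22 pos [ 0.5126 -0.1876  0.0776] yaw 90.87 j [ -31.8   38.2  100.8    0.    40.9 -122.7] F [-0.2  1.5  2.7] M [ 0.2  -0.1   0.01] op 0.413
```

>>> {"api": "jog_arm", "payload": {
  "steps": [
    {"delta_pos":[0,0,30],"fingers":20,"turn":0},
    {"delta_pos":[0,0,70],"fingers":20,"turn":0},
    {"delta_pos":[0,0,110],"fingers":20,"turn":0},
    {"delta_pos":[0,0,150],"fingers":20,"turn":0},
    {"delta_pos":[0,0,190],"fingers":20,"turn":0},
    {"delta_pos":[0,0,225],"fingers":20,"turn":0},
    {"delta_pos":[9,26,245],"fingers":20,"turn":6},
    {"delta_pos":[20,56,245],"fingers":20,"turn":12},
    {"delta_pos":[32,90,245],"fingers":20,"turn":18},
    {"delta_pos":[44,124,245],"fingers":20,"turn":24},
    {"delta_pos":[56,158,245],"fingers":20,"turn":30},
    {"delta_pos":[68,192,245],"fingers":20,"turn":36},
    {"delta_pos":[78,220,245],"fingers":20,"turn":42},
    {"delta_pos":[84,238,245],"fingers":20,"turn":48},
    {"delta_pos":[86.6,245,240],"fingers":20,"turn":54},
    {"delta_pos":[86.6,245,235],"fingers":20,"turn":57},
    {"delta_pos":[86.6,245,235],"fingers":20,"turn":57},
    {"delta_pos":[86.6,245,235],"fingers":20,"turn":57}
  ]
}}

```text
time_s: 38.72
position: [0.598, 0.0576, 0.3107]
tcp_rot: [[-0.846, -0.003, -0.533], [0.533, 0.0, -0.846], [0.003, -1.0, 0.002]]
force: [0.2, -0.5, -2.8]
opening: 0.413
```

```bash
python3 - <<'E'
from h import *
ps()
shot("scene","s15")
E
```

```text
t 38.72 pos [0.598  0.0576 0.3107] yaw 147.81 j [  -5.1   24.3   80.6   -0.    75.3 -152.9] F [ 0.2 -0.5 -2.8] M [ 0.1  -0.08 -0.02] op 0.413
```

View pics/s15.png

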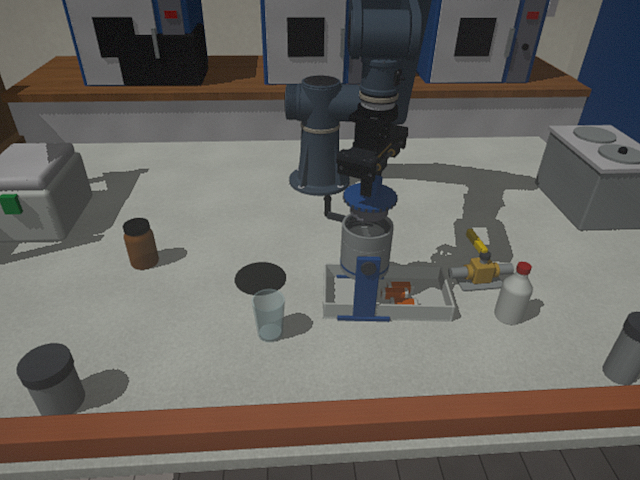

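The scene picture shows the cap held level over the canister at (370,200). There is no other green cartridge on the bench. I'll lower it into the mouth.

>>> {"api": "jog_arm", "payload": {
  "steps": [
    {"delta_pos":[0,0,-6],"fingers":20,"turn":0},
    {"delta_pos":[0,0,-12],"fingers":20,"turn":0},
    {"delta_pos":[0,0,-18],"fingers":20,"turn":0},
    {"delta_pos":[0,0,-22],"fingers":20,"turn":0},
    {"delta_pos":[0,0,-26],"fingers":20,"turn":0},
    {"delta_pos":[0,0,-28],"fingers":20,"turn":0},
    {"delta_pos":[0,0,-28],"fingers":20,"turn":0}
  ]
}}

```text
time_s: 39.35
position: [0.5986, 0.0574, 0.2832]
tcp_rot: [[-0.847, -0.001, -0.532], [0.532, 0.0, -0.847], [0.001, -1.0, 0.001]]
force: [-0.4, 0.1, -2.1]
opening: 0.411
```

```bash
python3 - <<'E'
from h import *
ps()
E
```

```text
t 39.35 pos [0.5986 0.0574 0.2832] yaw 147.87 j [  -5.2   25.8   82.6    0.    71.7 -153. ] F [-0.4  0.1 -2.1] M [ 0.12 -0.06 -0.  ] op 0.411
```

>>> {"api": "jog_arm", "payload": {
  "steps": [
    {"delta_pos":[0,0,-2],"fingers":20,"turn":0},
    {"delta_pos":[0,0,-4],"fingers":20,"turn":0},
    {"delta_pos":[0,0,-6],"fingers":20,"turn":0},
    {"delta_pos":[0,0,-6],"fingers":20,"turn":0}
  ]
}}

```text
time_s: 39.68
position: [0.5987, 0.0575, 0.2776]
tcp_rot: [[-0.847, -0.001, -0.532], [0.532, 0.0, -0.847], [0.001, -1.0, 0.0]]
force: [0.3, 0.5, -2.8]
opening: 0.409
```

```bash
python3 - <<'E'
from h import *
ps()
E
```

```text
t 39.68 pos [0.5987 0.0575 0.2776] yaw 147.88 j [  -5.1   26.1   83.     0.    70.9 -153. ] F [ 0.3  0.5 -2.8] M [ 0.14 -0.03  0.02] op 0.409
```

>>> {"api": "jog_arm", "payload": {
  "steps": [
    {"delta_pos":[0,0,-2],"fingers":20,"turn":0},
    {"delta_pos":[0,0,-3],"fingers":20,"turn":0},
    {"delta_pos":[0,0,-4],"fingers":20,"turn":0},
    {"delta_pos":[0,0,-5],"fingers":20,"turn":0},
    {"delta_pos":[0,0,-5],"fingers":20,"turn":0}
  ]
}}

```text
time_s: 40.1
position: [0.5989, 0.0575, 0.2739]
tcp_rot: [[-0.847, 0.001, -0.532], [0.532, -0.0, -0.847], [-0.001, -1.0, -0.0]]
force: [-2.0, 0.2, 3.3]
opening: 0.412
```

```bash
python3 - <<'E'
from h import *
ps()
E
```

```text
t 40.1 pos [0.5989 0.0575 0.2739] yaw 147.89 j [  -5.1   26.3   83.3   -0.    70.3 -153. ] F [-2.   0.2  3.3] M [ 0.11  0.18 -0.  ] op 0.412
```

>>> {"api": "jog_arm", "payload": {
  "steps": [
    {"delta_pos":[0,0,-0.3],"fingers":20,"turn":-7},
    {"delta_pos":[0,0,-0.7],"fingers":20,"turn":-14},
    {"delta_pos":[0,0,-1],"fingers":20,"turn":-21},
    {"delta_pos":[0,0,-1.4],"fingers":20,"turn":-28},
    {"delta_pos":[0,0,-1.7],"fingers":20,"turn":-35},
    {"delta_pos":[0,0,-2.1],"fingers":20,"turn":-42},
    {"delta_pos":[0,0,-2.4],"fingers":20,"turn":-49},
    {"delta_pos":[0,0,-2.8],"fingers":20,"turn":-56},
    {"delta_pos":[0,0,-3.1],"fingers":20,"turn":-63},
    {"delta_pos":[0,0,-3.5],"fingers":20,"turn":-70}
  ]
}}

```text
time_s: 40.93
position: [0.6012, 0.0572, 0.2707]
tcp_rot: [[0.215, 0.006, -0.977], [0.977, -0.001, 0.215], [0.001, -1.0, -0.006]]
force: [2.1, 1.0, 1.8]
opening: 0.409
```

```bash
python3 - <<'E'
from h import *
ps()
E
```

```text
t 40.93 pos [0.6012 0.0572 0.2707] yaw 77.56 j [ -5.2  26.5  83.4  -0.   69.7 -82.7] F [2.1 1.  1.8] M [ 0.04 -0.49  0.13] op 0.409
```

Force is low and the cap is following the thread. I'll carry on.

>>> {"api": "jog_arm", "payload": {
  "steps": [
    {"delta_pos":[0,0,-0.3],"fingers":20,"turn":-7},
    {"delta_pos":[0,0,-0.7],"fingers":20,"turn":-14},
    {"delta_pos":[0,0,-1],"fingers":20,"turn":-21},
    {"delta_pos":[0,0,-1.4],"fingers":20,"turn":-28},
    {"delta_pos":[0,0,-1.7],"fingers":20,"turn":-35},
    {"delta_pos":[0,0,-2.1],"fingers":20,"turn":-42},
    {"delta_pos":[0,0,-2.4],"fingers":20,"turn":-49},
    {"delta_pos":[0,0,-2.8],"fingers":20,"turn":-56},
    {"delta_pos":[0,0,-3.1],"fingers":20,"turn":-63},
    {"delta_pos":[0,0,-3.5],"fingers":20,"turn":-70},
    {"delta_pos":[0,0,-3.8],"fingers":20,"turn":-77},
    {"delta_pos":[0,0,-4.2],"fingers":20,"turn":-84},
    {"delta_pos":[0,0,-4.5],"fingers":20,"turn":-91},
    {"delta_pos":[0,0,-4.9],"fingers":20,"turn":-98},
    {"delta_pos":[0,0,-5.2],"fingers":20,"turn":-105},
    {"delta_pos":[0,0,-5.6],"fingers":20,"turn":-112},
    {"delta_pos":[0,0,-5.9],"fingers":20,"turn":-119},
    {"delta_pos":[0,0,-6.3],"fingers":20,"turn":-126},
    {"delta_pos":[0,0,-6.6],"fingers":20,"turn":-133},
    {"delta_pos":[0,0,-7],"fingers":20,"turn":-140}
  ]
}}

```text
time_s: 42.6
position: [0.5997, 0.0568, 0.2637]
tcp_rot: [[0.463, 0.002, 0.886], [-0.886, -0.001, 0.463], [0.002, -1.0, 0.001]]
force: [-0.2, -1.9, 2.5]
opening: 0.41
```

```bash
python3 - <<'E'
from h import *
ps()
E
```

```text
t 42.6 pos [0.5997 0.0568 0.2637] yaw -62.42 j [-5.2 26.9 84.  -0.1 69.  57.3] F [-0.2 -1.9  2.5] M [0.   0.23 0.18] op 0.41
```

>>> {"api": "jog_arm", "payload": {
  "steps": [
    {"delta_pos":[0,0,-0.3],"fingers":20,"turn":-7},
    {"delta_pos":[0,0,-0.7],"fingers":20,"turn":-14},
    {"delta_pos":[0,0,-1],"fingers":20,"turn":-21},
    {"delta_pos":[0,0,-1.4],"fingers":20,"turn":-28},
    {"delta_pos":[0,0,-1.7],"fingers":20,"turn":-35},
    {"delta_pos":[0,0,-2.1],"fingers":20,"turn":-42},
    {"delta_pos":[0,0,-2.4],"fingers":20,"turn":-49},
    {"delta_pos":[0,0,-2.8],"fingers":20,"turn":-56},
    {"delta_pos":[0,0,-3.1],"fingers":20,"turn":-63},
    {"delta_pos":[0,0,-3.5],"fingers":20,"turn":-70},
    {"delta_pos":[0,0,-3.8],"fingers":20,"turn":-77},
    {"delta_pos":[0,0,-4.2],"fingers":20,"turn":-84},
    {"delta_pos":[0,0,-4.2],"fingers":20,"turn":-84},
    {"delta_pos":[0,0,-4.2],"fingers":90,"turn":-84},
    {"delta_pos":[0,0,-4.2],"fingers":90,"turn":-84},
    {"delta_pos":[0,0,-4.2],"fingers":90,"turn":-84},
    {"delta_pos":[0,0,-4.2],"fingers":90,"turn":-84},
    {"delta_pos":[0,0,-4.2],"fingers":90,"turn":-84},
    {"delta_pos":[0,0,-4.2],"fingers":90,"turn":-84}
  ]
}}

```text
time_s: 44.18
position: [0.599, 0.0573, 0.2581]
tcp_rot: [[-0.83, -0.0, 0.558], [-0.558, -0.0, -0.83], [0.0, -1.0, -0.0]]
force: [-0.8, 0.9, -0.6]
opening: 0.78
```

```bash
python3 - <<'E'
from h import *
st,_=shot("wrist","w16");ps(st)
E
```

```text
t 44.18 pos [0.599  0.0573 0.2581] yaw -146.1 j [ -5.2  27.3  84.4  -0.   68.4 140.9] F [-0.8  0.9 -0.6] M [ 0.16 -0.02  0.01] op 0.78
```

View pics/w16.png

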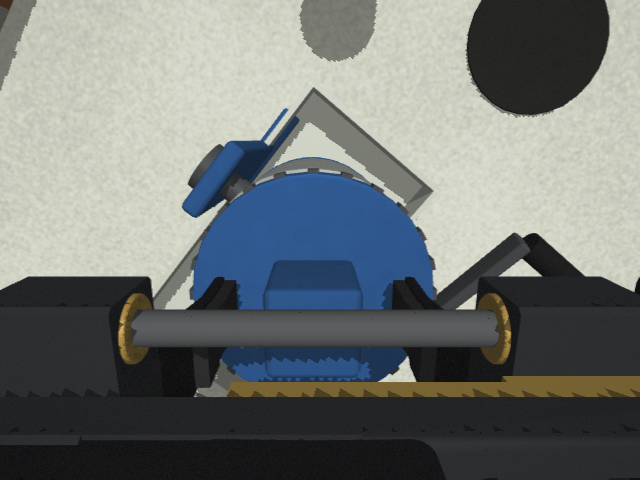

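The block is square to the jaws at columns 264 to 362 and the fingers are clear. I'll turn back 270° and regrip.

>>> {"api": "jog_arm", "payload": {
  "steps": [
    {"delta_pos":[0,0,0],"fingers":90,"turn":7},
    {"delta_pos":[0,0,0],"fingers":90,"turn":14},
    {"delta_pos":[0,0,0],"fingers":90,"turn":21},
    {"delta_pos":[0,0,0],"fingers":90,"turn":28},
    {"delta_pos":[0,0,0],"fingers":90,"turn":35},
    {"delta_pos":[0,0,0],"fingers":90,"turn":42},
    {"delta_pos":[0,0,0],"fingers":90,"turn":49},
    {"delta_pos":[0,0,0],"fingers":90,"turn":56},
    {"delta_pos":[0,0,0],"fingers":90,"turn":63},
    {"delta_pos":[0,0,0],"fingers":90,"turn":70},
    {"delta_pos":[0,0,0],"fingers":90,"turn":77},
    {"delta_pos":[0,0,0],"fingers":90,"turn":84},
    {"delta_pos":[0,0,0],"fingers":90,"turn":91},
    {"delta_pos":[0,0,0],"fingers":90,"turn":98},
    {"delta_pos":[0,0,0],"fingers":90,"turn":105},
    {"delta_pos":[0,0,0],"fingers":90,"turn":112},
    {"delta_pos":[0,0,0],"fingers":90,"turn":119},
    {"delta_pos":[0,0,0],"fingers":90,"turn":126},
    {"delta_pos":[0,0,0],"fingers":90,"turn":133},
    {"delta_pos":[0,0,0],"fingers":90,"turn":140}
  ]
}}

```text
time_s: 45.9
position: [0.599, 0.0574, 0.2582]
tcp_rot: [[0.995, -0.0, 0.1], [-0.1, -0.0, 0.995], [-0.0, -1.0, -0.0]]
force: [-0.8, -0.5, -0.3]
opening: 0.899
```

>>> {"api": "jog_arm", "payload": {
  "steps": [
    {"delta_pos":[0,0,0],"fingers":90,"turn":7},
    {"delta_pos":[0,0,0],"fingers":90,"turn":14},
    {"delta_pos":[0,0,0],"fingers":90,"turn":21},
    {"delta_pos":[0,0,0],"fingers":90,"turn":28},
    {"delta_pos":[0,0,0],"fingers":90,"turn":35},
    {"delta_pos":[0,0,0],"fingers":90,"turn":42},
    {"delta_pos":[0,0,0],"fingers":90,"turn":49},
    {"delta_pos":[0,0,0],"fingers":90,"turn":56},
    {"delta_pos":[0,0,0],"fingers":90,"turn":63},
    {"delta_pos":[0,0,0],"fingers":90,"turn":70},
    {"delta_pos":[0,0,0],"fingers":90,"turn":77},
    {"delta_pos":[0,0,0],"fingers":90,"turn":84},
    {"delta_pos":[0,0,0],"fingers":90,"turn":91},
    {"delta_pos":[0,0,0],"fingers":90,"turn":98},
    {"delta_pos":[0,0,0],"fingers":90,"turn":105},
    {"delta_pos":[0,0,0],"fingers":90,"turn":112},
    {"delta_pos":[0,0,0],"fingers":90,"turn":119},
    {"delta_pos":[0,0,0],"fingers":90,"turn":126},
    {"delta_pos":[0,0,0],"fingers":90,"turn":130},
    {"delta_pos":[0,0,0],"fingers":90,"turn":130}
  ]
}}

```text
time_s: 47.57
position: [0.599, 0.0574, 0.2582]
tcp_rot: [[-0.559, 0.0, -0.829], [0.829, -0.0, -0.559], [-0.0, -1.0, 0.0]]
force: [-0.6, 0.6, 1.1]
opening: 0.897
```

>>> {"api": "jog_arm", "payload": {
  "steps": [
    {"delta_pos":[0,0,0],"fingers":20,"turn":0},
    {"delta_pos":[0,0,0],"fingers":20,"turn":0},
    {"delta_pos":[0,0,0],"fingers":20,"turn":0},
    {"delta_pos":[0,0,0],"fingers":20,"turn":0},
    {"delta_pos":[0,0,0],"fingers":20,"turn":0},
    {"delta_pos":[0,0,0],"fingers":20,"turn":0},
    {"delta_pos":[0,0,0],"fingers":20,"turn":0},
    {"delta_pos":[0,0,0],"fingers":20,"turn":0}
  ]
}}

```text
time_s: 48.23
position: [0.599, 0.0575, 0.2582]
tcp_rot: [[-0.557, 0.0, -0.83], [0.83, 0.0, -0.557], [0.0, -1.0, -0.0]]
force: [-1.1, 0.9, 0.5]
opening: 0.409
```

```bash
python3 - <<'E'
from h import *
st,_=shot("wrist","w17");ps(st)
E
```

```text
t 48.23 pos [0.599  0.0575 0.2582] yaw 123.87 j [  -5.2   27.2   84.4    0.    68.4 -129. ] F [-1.1  0.9  0.5] M [ 0.15 -0.05 -0.01] op 0.409
```

View pics/w17.png

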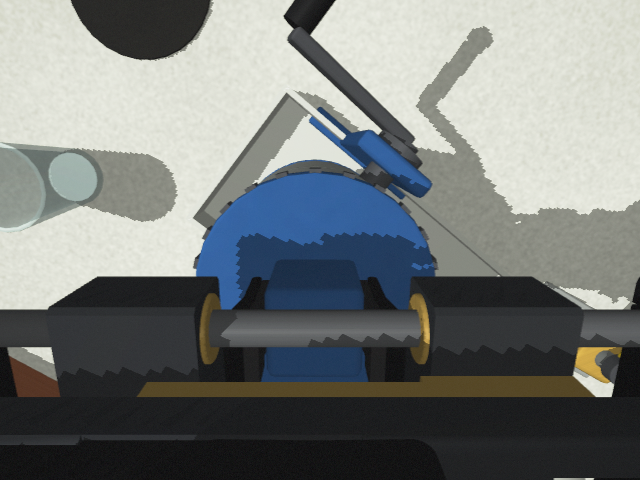

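The block is gripped again. I'll keep closing and watch the moment and the yaw.

>>> {"api": "jog_arm", "payload": {
  "steps": [
    {"delta_pos":[0,0,-0.3],"fingers":20,"turn":-7},
    {"delta_pos":[0,0,-0.7],"fingers":20,"turn":-14},
    {"delta_pos":[0,0,-1],"fingers":20,"turn":-21},
    {"delta_pos":[0,0,-1.4],"fingers":20,"turn":-28},
    {"delta_pos":[0,0,-1.7],"fingers":20,"turn":-35},
    {"delta_pos":[0,0,-2.1],"fingers":20,"turn":-42},
    {"delta_pos":[0,0,-2.4],"fingers":20,"turn":-49},
    {"delta_pos":[0,0,-2.8],"fingers":20,"turn":-56},
    {"delta_pos":[0,0,-3.1],"fingers":20,"turn":-63},
    {"delta_pos":[0,0,-3.5],"fingers":20,"turn":-70},
    {"delta_pos":[0,0,-3.8],"fingers":20,"turn":-77},
    {"delta_pos":[0,0,-4.2],"fingers":20,"turn":-84},
    {"delta_pos":[0,0,-4.5],"fingers":20,"turn":-91},
    {"delta_pos":[0,0,-4.9],"fingers":20,"turn":-98},
    {"delta_pos":[0,0,-5.2],"fingers":20,"turn":-105}
  ]
}}

```text
time_s: 49.53
position: [0.5984, 0.0573, 0.253]
tcp_rot: [[0.948, -0.002, -0.318], [0.318, -0.0, 0.948], [-0.002, -1.0, 0.0]]
force: [-1.2, -0.2, 0.9]
opening: 0.413
```

```bash
python3 - <<'E'
from h import *
ps()
E
```

```text
t 49.53 pos [0.5984 0.0573 0.253 ] yaw 18.55 j [ -5.2  27.6  84.7  -0.   67.8 -23.7] F [-1.2 -0.2  0.9] M [-0.03  0.15  0.08] op 0.413
```

>>> {"api": "jog_arm", "payload": {
  "steps": [
    {"delta_pos":[0,0,-0.3],"fingers":20,"turn":-5},
    {"delta_pos":[0,0,-0.5],"fingers":20,"turn":-10},
    {"delta_pos":[0,0,-0.7],"fingers":20,"turn":-15},
    {"delta_pos":[0,0,-1],"fingers":20,"turn":-20},
    {"delta_pos":[0,0,-1.2],"fingers":20,"turn":-25},
    {"delta_pos":[0,0,-1.5],"fingers":20,"turn":-30},
    {"delta_pos":[0,0,-1.7],"fingers":20,"turn":-35},
    {"delta_pos":[0,0,-2],"fingers":20,"turn":-40},
    {"delta_pos":[0,0,-2.2],"fingers":20,"turn":-45}
  ]
}}

```text
time_s: 50.28
position: [0.5988, 0.0575, 0.2507]
tcp_rot: [[0.896, -0.0, 0.444], [-0.444, 0.0, 0.896], [-0.0, -1.0, -0.0]]
force: [-0.9, 1.6, -1.3]
opening: 0.409
```

```bash
python3 - <<'E'
from h import *
ps()
E
```

```text
t 50.28 pos [0.5988 0.0575 0.2507] yaw -26.36 j [-5.1 27.7 84.9  0.  67.5 21.2] F [-0.9  1.6 -1.3] M [ 0.02 -0.04  0.05] op 0.409
```

>>> {"api": "jog_arm", "payload": {
  "steps": [
    {"delta_pos":[0,0,-0.2],"fingers":20,"turn":-5},
    {"delta_pos":[0,0,-0.5],"fingers":20,"turn":-10},
    {"delta_pos":[0,0,-0.7],"fingers":20,"turn":-15},
    {"delta_pos":[0,0,-1],"fingers":20,"turn":-20},
    {"delta_pos":[0,0,-1.2],"fingers":20,"turn":-25},
    {"delta_pos":[0,0,-1.5],"fingers":20,"turn":-30}
  ]
}}

```text
time_s: 50.78
position: [0.5987, 0.0572, 0.2498]
tcp_rot: [[0.555, -0.001, 0.832], [-0.832, -0.001, 0.555], [0.0, -1.0, -0.001]]
force: [-1.1, -1.3, 4.2]
opening: 0.415
```

```bash
python3 - <<'E'
from h import *
st,_=shot("wrist","w18");ps(st)
shot("scene","s18")
E
```

```text
t 50.78 pos [0.5987 0.0572 0.2498] yaw -56.31 j [-5.2 27.8 84.9 -0.  67.4 51.2] F [-1.1 -1.3  4.2] M [0.04 0.28 0.29] op 0.415
```

View pics/w18.png

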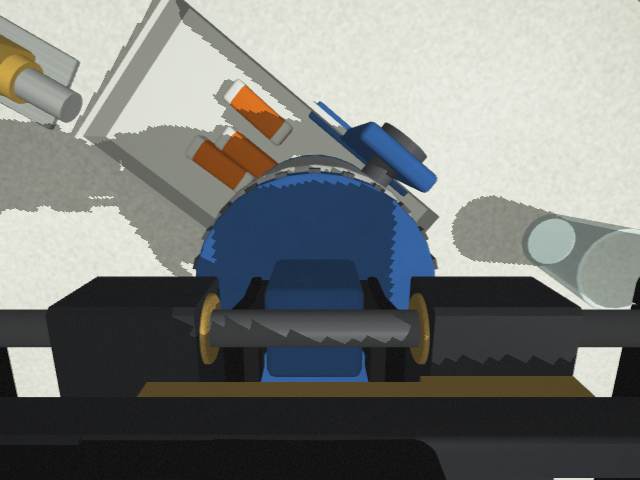

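The wrist picture shows no visible gap under the flange, and the moment is starting to rise. I'll turn on to the stop.

>>> {"api": "jog_arm", "payload": {
  "steps": [
    {"delta_pos":[0,0,0],"fingers":20,"turn":-4},
    {"delta_pos":[0,0,0],"fingers":20,"turn":-8},
    {"delta_pos":[0,0,0],"fingers":20,"turn":-12},
    {"delta_pos":[0,0,0],"fingers":20,"turn":-16}
  ]
}}

```text
time_s: 51.22
position: [0.5994, 0.0573, 0.2498]
tcp_rot: [[0.307, 0.001, 0.952], [-0.952, -0.0, 0.307], [0.001, -1.0, 0.001]]
force: [0.2, -1.3, 2.6]
opening: 0.412
```

```bash
python3 - <<'E'
from h import *
ps()
E
```

```text
t 51.22 pos [0.5994 0.0573 0.2498] yaw -72.14 j [-5.2 27.8 84.9 -0.  67.3 67. ] F [ 0.2 -1.3  2.6] M [0.09 0.14 0.23] op 0.412
```

>>> {"api": "jog_arm", "payload": {
  "steps": [
    {"delta_pos":[0,0,0],"fingers":20,"turn":-4},
    {"delta_pos":[0,0,0],"fingers":20,"turn":-8},
    {"delta_pos":[0,0,0],"fingers":20,"turn":-12},
    {"delta_pos":[0,0,0],"fingers":20,"turn":-16}
  ]
}}

```text
time_s: 51.55
position: [0.5993, 0.0574, 0.2497]
tcp_rot: [[0.032, 0.001, 0.999], [-0.999, -0.0, 0.032], [0.0, -1.0, 0.001]]
force: [-0.3, 0.2, 1.9]
opening: 0.408
```

```bash
python3 - <<'E'
from h import *
ps()
E
```

```text
t 51.55 pos [0.5993 0.0574 0.2497] yaw -88.14 j [-5.2 27.8 84.9 -0.  67.3 83. ] F [-0.3  0.2  1.9] M [0.21 0.06 0.25] op 0.408
```

By my angle count (490° opened, the same closed) the cap should now be home. I'll test for the hard stop.

>>> {"api": "jog_arm", "payload": {
  "steps": [
    {"delta_pos":[0,0,0],"fingers":20,"turn":-3},
    {"delta_pos":[0,0,0],"fingers":20,"turn":-6},
    {"delta_pos":[0,0,0],"fingers":20,"turn":-9},
    {"delta_pos":[0,0,0],"fingers":20,"turn":-9}
  ]
}}

```text
time_s: 51.88
position: [0.5987, 0.0579, 0.2496]
tcp_rot: [[-0.123, -0.0, 0.992], [-0.992, 0.001, -0.123], [-0.001, -1.0, -0.0]]
force: [-1.5, 0.7, 3.0]
opening: 0.411
```

```bash
python3 - <<'E'
from h import *
st,_=shot("scene","s19"); ps(st)
im=cv2.imread("pics/s19.png")[180:290,310:430]; cv2.imwrite("pics/s19c.png",cv2.resize(im,None,fx=5,fy=5,interpolation=cv2.INTER_CUBIC))
E
```

```text
t 51.88 pos [0.5987 0.0579 0.2496] yaw -97.06 j [-5.1 27.8 84.9  0.1 67.3 91.9] F [-1.5  0.7  3. ] M [0.44 0.17 0.02] op 0.411
```

View pics/s19c.png

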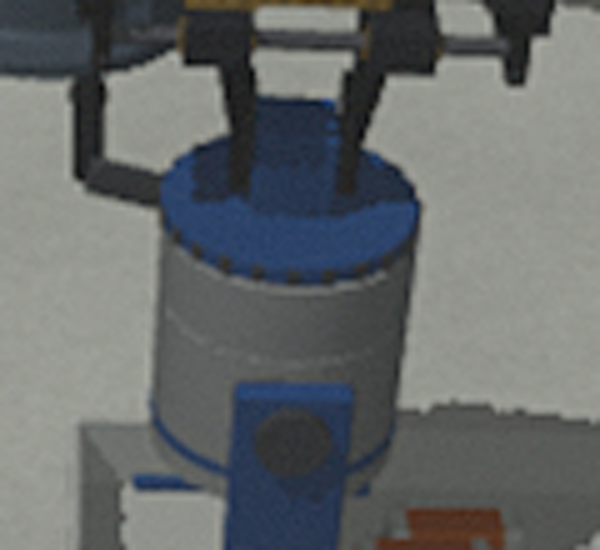

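>>> {"api": "jog_arm", "payload": {
  "steps": [
    {"delta_pos":[0,0,0],"fingers":20,"turn":-4},
    {"delta_pos":[0,0,0],"fingers":20,"turn":-8},
    {"delta_pos":[0,0,0],"fingers":20,"turn":-12},
    {"delta_pos":[0,0,0],"fingers":20,"turn":-12}
  ]
}}

```text
time_s: 52.27
position: [0.599, 0.0581, 0.2496]
tcp_rot: [[-0.327, 0.001, 0.945], [-0.945, 0.001, -0.327], [-0.001, -1.0, 0.0]]
force: [-0.8, 0.1, 2.6]
opening: 0.412
```

```bash
python3 - <<'E'
from h import *
ps()
E
```

```text
t 52.27 pos [0.599  0.0581 0.2496] yaw -109.06 j [-5.100e+00  2.780e+01  8.490e+01  1.000e-01  6.730e+01  1.039e+02] F [-0.8  0.1  2.6] M [ 0.65  0.09 -0.12] op 0.412
```

```bash
python3 - <<'E'
from h import *
st,_=shot("wrist","w20")
E
```

```text
(no output)
```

View pics/w20.png

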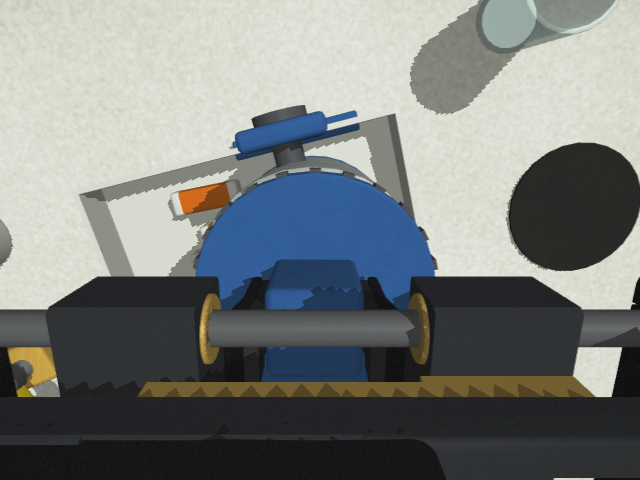

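The block still turns with the jaws, so it isn't at the stop. I'll continue.

>>> {"api": "jog_arm", "payload": {
  "steps": [
    {"delta_pos":[0,0,0],"fingers":20,"turn":-4},
    {"delta_pos":[0,0,0],"fingers":20,"turn":-8},
    {"delta_pos":[0,0,0],"fingers":20,"turn":-12},
    {"delta_pos":[0,0,0],"fingers":20,"turn":-16},
    {"delta_pos":[0,0,0],"fingers":20,"turn":-20},
    {"delta_pos":[0,0,0],"fingers":20,"turn":-20}
  ]
}}

```text
time_s: 52.82
position: [0.5997, 0.0572, 0.2497]
tcp_rot: [[-0.625, 0.002, 0.781], [-0.781, -0.002, -0.625], [0.001, -1.0, 0.003]]
force: [0.5, 0.3, 2.1]
opening: 0.452
```

```bash
python3 - <<'E'
from h import *
ps()
E
```

```text
t 52.82 pos [0.5997 0.0572 0.2497] yaw -128.69 j [-5.100e+00  2.780e+01  8.490e+01 -1.000e-01  6.720e+01  1.236e+02] F [0.5 0.3 2.1] M [ 0.18 -0.09  1.49] op 0.452
```

>>> {"api": "jog_arm", "payload": {
  "steps": [
    {"delta_pos":[0,0,0],"fingers":20,"turn":-4},
    {"delta_pos":[0,0,0],"fingers":20,"turn":-8},
    {"delta_pos":[0,0,0],"fingers":20,"turn":-12},
    {"delta_pos":[0,0,0],"fingers":20,"turn":-16},
    {"delta_pos":[0,0,0],"fingers":20,"turn":-20},
    {"delta_pos":[0,0,0],"fingers":20,"turn":-20}
  ]
}}

```text
time_s: 53.32
position: [0.6024, 0.0543, 0.2502]
tcp_rot: [[-0.856, 0.008, 0.517], [-0.517, -0.007, -0.856], [-0.003, -1.0, 0.01]]
force: [5.2, -5.3, 0.5]
opening: 0.517
```

```bash
python3 - <<'E'
from h import *
ps()
E
```

```text
t 53.32 pos [0.6024 0.0543 0.2502] yaw -148.86 j [ -5.2  27.8  84.7  -0.4  67.  143.8] F [ 5.2 -5.3  0.5] M [-1.04 -0.67  0.92] op 0.517
```

The stop is reached: the moment jumped to 1.5 N m and the jaws were wedged open on the block's corners. I'll turn back a little, release and look.

>>> {"api": "jog_arm", "payload": {
  "steps": [
    {"delta_pos":[0,0,0],"fingers":60,"turn":7},
    {"delta_pos":[0,0,0],"fingers":80,"turn":14},
    {"delta_pos":[0,0,0],"fingers":90,"turn":20},
    {"delta_pos":[0,0,0],"fingers":95,"turn":20},
    {"delta_pos":[0,0,0],"fingers":95,"turn":20},
    {"delta_pos":[0,0,0],"fingers":95,"turn":20},
    {"delta_pos":[0,0,0],"fingers":95,"turn":20},
    {"delta_pos":[0,0,30],"fingers":95,"turn":20},
    {"delta_pos":[0,0,70],"fingers":95,"turn":20},
    {"delta_pos":[0,0,110],"fingers":95,"turn":20},
    {"delta_pos":[-40,0,140],"fingers":95,"turn":27},
    {"delta_pos":[-40,30,140],"fingers":95,"turn":34},
    {"delta_pos":[-40,30,140],"fingers":95,"turn":41},
    {"delta_pos":[-40,30,140],"fingers":95,"turn":41}
  ]
}}

```text
time_s: 54.48
position: [0.5585, 0.0884, 0.3908]
tcp_rot: [[-0.308, 0.003, 0.951], [-0.951, -0.0, -0.308], [-0.001, -1.0, 0.003]]
force: [0.1, -0.4, -1.0]
opening: 0.949
```

```bash
python3 - <<'E'
from h import *
st,_=shot("wrist","w21"); ps(st)
tips(["cap_grip","cap_flange","lever_grip","valve_axis"],["wrist"])
shot("scene","s21"); tips(["cap_grip","cap_flange","lever_grip","valve_axis"],["scene"])
im=cv2.imread("pics/s21.png")[180:290,310:430]; cv2.imwrite("pics/s21c.png",cv2.resize(im,None,fx=5,fy=5,interpolation=cv2.INTER_CUBIC))
shot("top","t21"); tips(["cap_grip","cap_flange","lever_grip","valve_axis"],["top"])
E
```

```text
t 54.48 pos [0.5585 0.0884 0.3908] yaw -107.94 j [ -2.3  17.5  78.7   0.   83.6 105.6] F [ 0.1 -0.4 -1. ] M [ 0.04  0.07 -0.04] op 0.949
cap_grip wrist [(0.74, [0.5979, 0.063, 0.2414])]
cap_flange wrist []
lever_grip wrist []
valve_axis wrist [(0.72, [0.5512, 0.3684, 0.0858])]
cap_grip scene [(0.58, [0.6039, 0.0603, 0.2416])]
cap_flange scene [(0.57, [0.5955, 0.0604, 0.2158]), (0.48, [0.5992, 0.0574, 0.2414])]
lever_grip scene [(0.61, [0.4853, 0.3583, 0.0842]), (0.57, [0.6096, 0.1396, 0.0148])]
valve_axis scene []
cap_grip top [(0.6, [0.5983, 0.0615, 0.24]), (0.34, [0.4594, -0.013, 0.1821])]
cap_flange top [(0.74, [0.5998, 0.0605, 0.216])]
lever_grip top [(0.54, [0.4876, 0.3538, 0.0837])]
valve_axis top [(0.85, [0.5567, 0.368, 0.086])]
```

View pics/s21c.png

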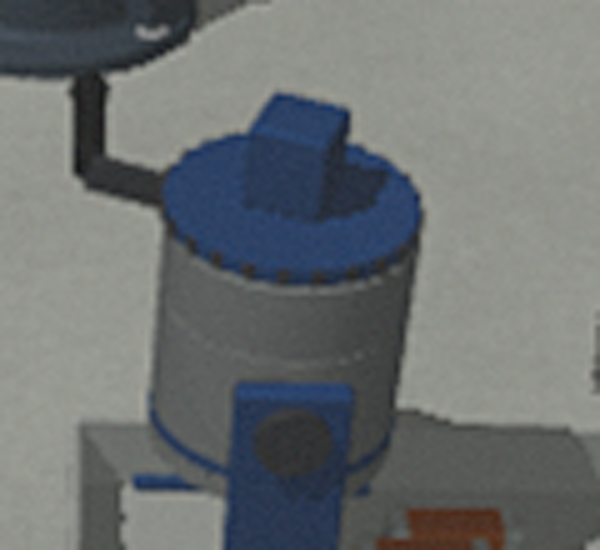

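View pics/w21.png

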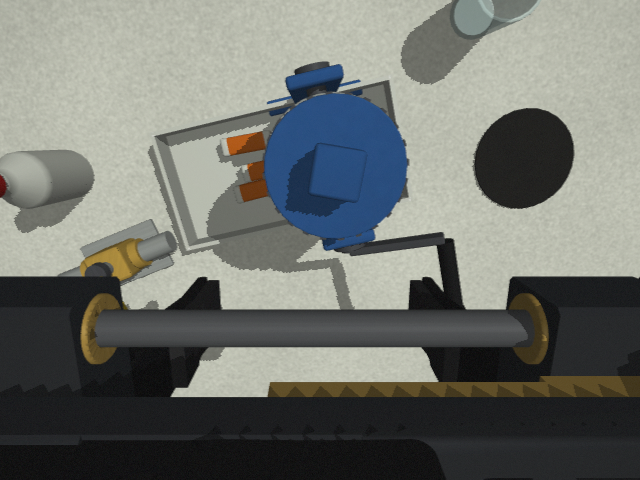

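The crop shows the flange flush on the rim all round, and the network puts cap_grip at z 0.2414, as at the start. Now the valve.

>>> {"api": "jog_arm", "payload": {
  "steps": [
    {"delta_pos":[-10,32,0],"fingers":95,"turn":7},
    {"delta_pos":[-20,65,0],"fingers":95,"turn":14},
    {"delta_pos":[-30,98,-20],"fingers":95,"turn":21},
    {"delta_pos":[-40,131,-40],"fingers":95,"turn":27},
    {"delta_pos":[-51,164,-60],"fingers":95,"turn":27},
    {"delta_pos":[-62,197,-90],"fingers":95,"turn":27},
    {"delta_pos":[-73,230,-120],"fingers":95,"turn":27},
    {"delta_pos":[-83,262,-140],"fingers":95,"turn":27},
    {"delta_pos":[-83,262,-140],"fingers":60,"turn":27},
    {"delta_pos":[-83,262,-140],"fingers":60,"turn":27}
  ]
}}

```text
time_s: 56.07
position: [0.4739, 0.3509, 0.2473]
tcp_rot: [[0.158, -0.004, 0.987], [-0.987, -0.002, 0.158], [0.001, -1.0, -0.004]]
force: [0.2, -0.5, 0.9]
opening: 0.864
```

```bash
python3 - <<'E'
from h import *
st,im=shot("wrist","w22"); ps(st)
tips(["lever_grip","valve_axis"],["wrist"])
hsv=cv2.cvtColor(im,cv2.COLOR_RGB2HSV)
E
```

```text
t 56.07 pos [0.4739 0.3509 0.2473] yaw -80.9 j [ 25.7  27.1  86.6   0.   66.5 106.6] F [ 0.2 -0.5  0.9] M [-0.01 -0.03  0.04] op 0.864
lever_grip wrist [(0.76, [0.4847, 0.3593, 0.0859])]
valve_axis wrist [(0.62, [0.5546, 0.3675, 0.0882])]
```

View pics/w22.png

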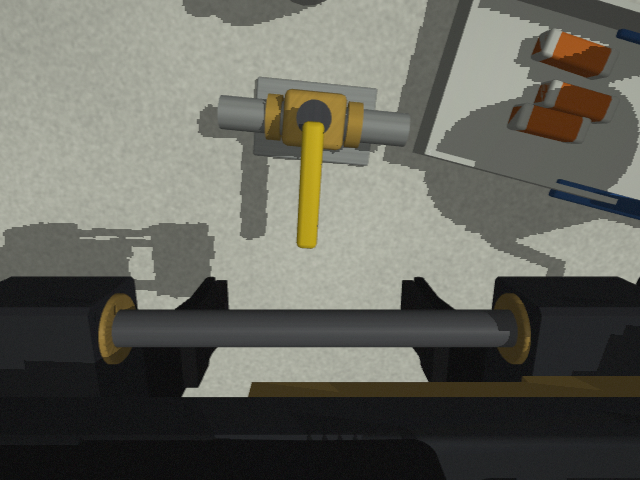

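The wrist picture shows the yellow lever running from its hub at (314,117) to its end at (308,246).

```bash
python3 - <<'E'
from h import *
st=read_state(); im=cv2.imread("pics/w22.png")
m=cv2.inRange(cv2.cvtColor(im,cv2.COLOR_BGR2HSV),(24,160,120),(34,255,255)); m[:,:290]=0;m[:,335:]=0;m[:128]=0;m[255:]=0
q=np.argwhere(m)[:,::-1].astype(float)
p=unproj("wrist",q,0.098,st)[:,:2]
c=p.mean(0);u,s,vt=np.linalg.svd(p-c,full_matrices=False); d=vt[0]; d*=np.sign(-d[0])
t=(p-c)@d; print(c,d,np.degrees(np.arctan2(d[1],d[0]))%360,t.min(),t.max(),len(p))
end=c+d*t.max(); print("end",end,"axis",end-d*0.098,"grip",end-d*0.028)
E
```

```text
[0.51105669 0.35766455] [-0.99598117 -0.08956292] 185.138462539568 -0.04308044826298118 0.047058725150469397 2287
end [0.46418708 0.35344983] axis [0.56179324 0.362227  ] grip [0.49207456 0.35595759]
```

>>> {"api": "jog_arm", "payload": {
  "steps": [
    {"delta_pos":[12,6.5,-40],"fingers":60,"turn":-2.6},
    {"delta_pos":[12,6.5,-80],"fingers":60,"turn":-2.6},
    {"delta_pos":[12,6.5,-120],"fingers":60,"turn":-2.6},
    {"delta_pos":[12,6.5,-150],"fingers":60,"turn":-2.6},
    {"delta_pos":[12,6.5,-164],"fingers":60,"turn":-2.6},
    {"delta_pos":[12,6.5,-164],"fingers":5,"turn":-2.6},
    {"delta_pos":[12,6.5,-164],"fingers":5,"turn":-2.6},
    {"delta_pos":[12,6.5,-164],"fingers":5,"turn":-2.6},
    {"delta_pos":[12,6.5,-164],"fingers":5,"turn":-2.6},
    {"delta_pos":[12,6.5,-164],"fingers":5,"turn":-2.6},
    {"delta_pos":[12,6.5,-164],"fingers":5,"turn":-2.6},
    {"delta_pos":[12,6.5,-164],"fingers":5,"turn":-2.6},
    {"delta_pos":[12,6.5,-164],"fingers":5,"turn":-2.6},
    {"delta_pos":[12,6.5,-164],"fingers":5,"turn":-2.6}
  ]
}}

```text
time_s: 57.38
position: [0.4886, 0.3566, 0.0866]
tcp_rot: [[0.11, 0.002, 0.994], [-0.994, 0.001, 0.11], [-0.001, -1.0, 0.002]]
force: [0.0, -1.2, 6.2]
opening: 0.184
```

```bash
python3 - <<'E'
from h import *
ps()
A=np.array([.5555,.3655])
a0=np.radians(186.5); r=70
for d in range(0,51,5):
    a=a0+np.radians(d); print(d,np.round([r*(np.cos(a)-np.cos(a0)),r*(np.sin(a)-np.sin(a0))],1))
E
```

```text
t 57.38 pos [0.4886 0.3566 0.0866] yaw -83.68 j [ 25.5  40.3  91.9   0.   47.7 109.2] F [ 0.  -1.2  6.2] M [0.13 0.1  0.07] op 0.184
0 [0. 0.]
5 [ 1. -6.]
10 [  2.4 -12. ]
15 [  4.4 -17.7]
20 [  6.9 -23.3]
25 [  9.9 -28.7]
30 [ 13.3 -33.7]
35 [ 17.1 -38.5]
40 [ 21.4 -42.9]
45 [ 26.  -46.9]
50 [ 30.9 -50.4]
```

>>> {"api": "jog_arm", "payload": {
  "steps": [
    {"delta_pos":[0,0,3],"fingers":5,"turn":0},
    {"delta_pos":[1,-6,3],"fingers":5,"turn":5},
    {"delta_pos":[2.4,-12,3],"fingers":5,"turn":10},
    {"delta_pos":[4.4,-17.7,3],"fingers":5,"turn":15},
    {"delta_pos":[6.9,-23.3,3],"fingers":5,"turn":20},
    {"delta_pos":[9.9,-28.7,3],"fingers":5,"turn":25},
    {"delta_pos":[13.3,-33.7,3],"fingers":5,"turn":30},
    {"delta_pos":[17.1,-38.5,3],"fingers":5,"turn":35},
    {"delta_pos":[21.4,-42.9,3],"fingers":5,"turn":40},
    {"delta_pos":[26,-46.9,3],"fingers":5,"turn":45},
    {"delta_pos":[26,-46.9,3],"fingers":5,"turn":45},
    {"delta_pos":[26,-46.9,3],"fingers":5,"turn":45}
  ]
}}

```text
time_s: 58.38
position: [0.5142, 0.3108, 0.0869]
tcp_rot: [[0.78, 0.0, 0.625], [-0.625, 0.003, 0.78], [-0.002, -1.0, 0.003]]
force: [2.1, 7.7, -10.0]
opening: 0.178
```

```bash
python3 - <<'E'
from h import *
ps()
E
```

```text
t 58.38 pos [0.5142 0.3108 0.0869] yaw -38.72 j [20.4 40.1 92.5  0.2 47.4 59. ] F [  2.1   7.7 -10. ] M [ 1.16 -0.4   0.4 ] op 0.178
```

>>> {"api": "jog_arm", "payload": {
  "steps": [
    {"delta_pos":[0,0,0],"fingers":60,"turn":0},
    {"delta_pos":[0,0,0],"fingers":60,"turn":0},
    {"delta_pos":[0,0,0],"fingers":60,"turn":0},
    {"delta_pos":[0,0,0],"fingers":60,"turn":0},
    {"delta_pos":[0,0,0],"fingers":60,"turn":0},
    {"delta_pos":[0,0,30],"fingers":60,"turn":0},
    {"delta_pos":[0,0,70],"fingers":60,"turn":0},
    {"delta_pos":[0,0,110],"fingers":60,"turn":0},
    {"delta_pos":[0,0,150],"fingers":60,"turn":0},
    {"delta_pos":[0,0,160],"fingers":60,"turn":0},
    {"delta_pos":[-20,0,160],"fingers":60,"turn":0},
    {"delta_pos":[-20,0,160],"fingers":60,"turn":0}
  ]
}}

```text
time_s: 59.38
position: [0.4913, 0.3088, 0.2497]
tcp_rot: [[0.781, -0.001, 0.625], [-0.625, 0.0, 0.781], [-0.001, -1.0, -0.001]]
force: [-0.3, -0.2, -0.9]
opening: 0.601
```

```bash
python3 - <<'E'
from h import *
st,im=shot("wrist","w23"); ps(st)
tips(["lever_grip","valve_axis"],["wrist"])
shot("top","t23");tips(["lever_grip","valve_axis","cap_grip"],["top"])
shot("scene","s23");tips(["lever_grip","valve_axis","cap_grip"],["scene"])
E
```

```text
t 59.38 pos [0.4913 0.3088 0.2497] yaw -38.68 j [21.1 26.1 88.   0.  66.  59.8] F [-0.3 -0.2 -0.9] M [-0.02  0.06  0.03] op 0.601
lever_grip wrist [(0.82, [0.5118, 0.3095, 0.0857])]
valve_axis wrist [(0.58, [0.5538, 0.3692, 0.0877])]
lever_grip top [(0.56, [0.5161, 0.3073, 0.0848]), (0.2, [0.5863, 0.1544, 0.015])]
valve_axis top [(0.78, [0.553, 0.3656, 0.0851])]
cap_grip top [(0.9, [0.5989, 0.0584, 0.2403]), (0.62, [0.5164, -0.1883, 0.0043])]
lever_grip scene [(0.83, [0.5081, 0.3126, 0.0851]), (0.44, [0.5889, 0.1548, 0.0156])]
valve_axis scene [(0.89, [0.5522, 0.3638, 0.0855])]
cap_grip scene [(0.37, [0.6072, 0.1121, 0.0051])]
```

View pics/w23.png

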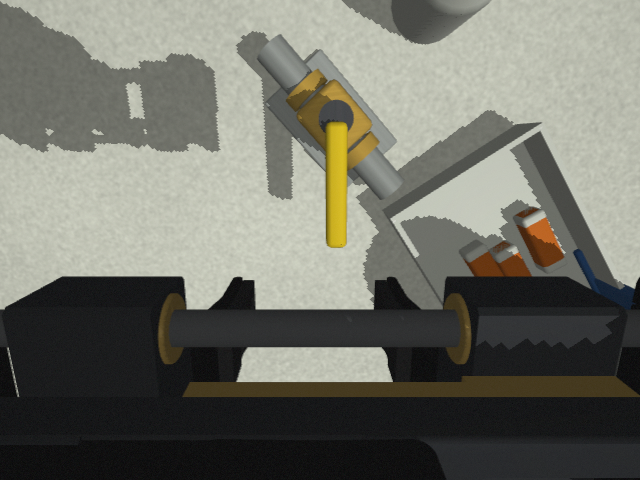

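View pics/s23.png

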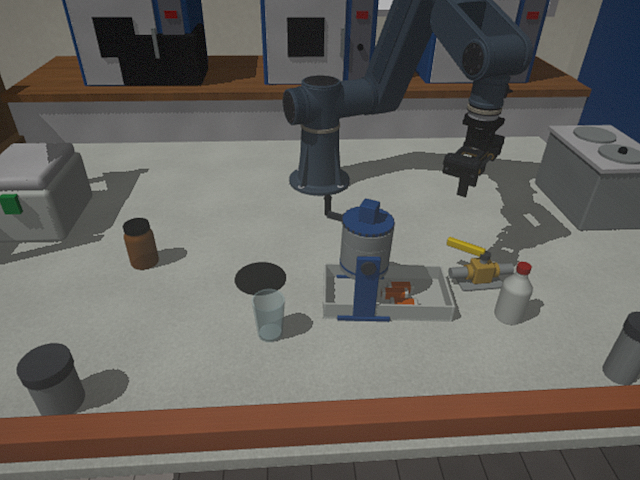

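Both pictures show the lever turned to a diagonal, the cap flush, and the bottles in place. I'll measure the lever's angle with the same method as before.

```bash
python3 - <<'E'
from h import *
st=read_state(); im=cv2.imread("pics/w23.png")
m=cv2.inRange(cv2.cvtColor(im,cv2.COLOR_BGR2HSV),(24,160,120),(34,255,255)); m[:,:310]=0;m[:,360:]=0;m[:128]=0;m[255:]=0
q=np.argwhere(m)[:,::-1].astype(float)
p=unproj("wrist",q,0.098,st)[:,:2]
c=p.mean(0);u,s,vt=np.linalg.svd(p-c,full_matrices=False); d=vt[0]; d*=np.sign(-d[0])
a=np.degrees(np.arctan2(d[1],d[0]))%360; print(a,"open",a-185.14)
# pipes: ends (centres) at z~0.045
b=unproj("wrist",[(270,48),(393,190)],0.045,st)[:,:2]; e=b[1]-b[0]; print("pipe",np.degrees(np.arctan2(e[1],e[0]))%180)
im0=None
E
```

```text
231.55566217561645 open 46.41566217561646
pipe 93.81435487596022
```

>>> {"api": "jog_arm", "payload": {
  "steps": [
    {"delta_pos":[0,0,30],"fingers":60,"turn":0},
    {"delta_pos":[0,0,30],"fingers":60,"turn":0},
    {"delta_pos":[0,0,30],"fingers":60,"turn":0},
    {"delta_pos":[0,0,30],"fingers":60,"turn":0}
  ]
}}

```text
time_s: 60.27
position: [0.4938, 0.309, 0.2782]
tcp_rot: [[0.78, 0.0, 0.626], [-0.626, -0.0, 0.78], [0.0, -1.0, -0.0]]
force: [-0.1, 0.3, -0.2]
opening: 0.598
```

```bash
python3 - <<'E'
from h import *
shot("top","t24");tips(["beaker","reagent","amber","crank_grip","spent0_mid","spent1_mid","spent2_mid","cap_grip","fresh0_mid"],["top"])
ps(); print(hand_in())
E
```

```text
beaker top []
reagent top [(0.8, [0.6875, 0.3913, -0.0007])]
amber top [(0.83, [0.4324, -0.4894, -0.0033])]
crank_grip top [(0.92, [0.4575, -0.0125, 0.1801]), (0.34, [0.5878, 0.1509, 0.0163])]
spent0_mid top [(0.75, [0.5887, 0.1552, 0.0152])]
spent1_mid top [(0.46, [0.6476, 0.15, 0.0152])]
spent2_mid top [(0.52, [0.6061, 0.1361, 0.0184])]
cap_grip top [(0.91, [0.5953, 0.059, 0.2419])]
fresh0_mid top []
t 60.77 pos [0.4939 0.309  0.2781] yaw -38.72 j [21.1 24.5 85.7 -0.  69.8 59.8] F [ 0.3 -0.9  0.7] M [-0.06 -0.04 -0.01] op 0.597
the job is handed in; nothing more can be done
None
```

I ran the whole job in the order you gave and handed it in at about 61 s of the 210 s allowed. `hand_in` gave no verdict, so what follows rests on my own last checks.

- **Cap off:** I unscrewed the cap by about 490° and set it down on the mat.
- **Spent cartridges:** I cranked the canister right over and back. All three lie in the tray at about z = 0.015 to 0.018 m. The crank is back within about 1 mm of where it started.
- **Fresh cartridges:** I found only one green cartridge on the bench. A wrist picture showed it lying on the canister floor before the cap went on.
- **Cap on:** I screwed the cap on until it hit the hard stop. The flange looks flush with the rim all round, and `cap_grip` reads z = 0.242 m, against 0.244 m nominal when home.
- **Valve:** The lever measures about 46° open from the wrist pictures. Taking the valve's pipe as the shut reference instead gives about 48°. The network's estimates of the final lever direction spread by about ±4°, and all stay inside the 7.4° tolerance.
- **Other bottles and glassware:** The bottle and the amber jar read within 5 mm of their starting places. The network missed the beaker in the last picture, but the scene picture shows it where it was.

One slip: I repeated a 4 mm sideways shift early in the unscrewing and took it back on the next move. Forces stayed small.

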